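# Reload the specimen bed and reset its notched stop

### The arm

A 7-joint arm with a two-finger parallel gripper is mounted at the origin on a cart in front of the work surface, level with it; the furniture and walls round the work are solid. World frame = base frame: x ahead of the robot, y to its left, z up, the work surface at z = 0. Lengths are in m, angles in rad, forces in N, time in s.
With the tool pointing down it reaches from about 0.425 to 0.825 m from the base axis. Payload 3.6 kg.
Tool frame: the origin (TCP) lies on the front face of the gripper's body, between the roots of the fingers; the fingertips stand 73 mm ahead of it and the grasp point (between the pads) lies 54 mm ahead of it; z points along the fingers, y is the direction in which the jaws open and shut (so a half turn about z gives the same grasp; the last joint's range is limited). The gripper opens to 85 mm and grips with 20 to 120 N. Pads are 22 mm wide; open, the fingers measure 114 mm over their backs; the gripper's body (76 mm by 85 mm) begins 54 mm behind the grasp point. The pads swing forward as they close: fully open they stand 13 mm farther back than shut.
Start: joints at [1.214, 0.615, -0.013, 1.423, 0.008, 1.103, -0.04], TCP at [0.211, -0.615, 0.304] pointing down, gripper open.
Joint ranges: [-3.12, 3.12], [-0.3, 2.06], [-1.34, 1.32], [0.26, 2.42], [-1.36, 4.5], [0.01, 1.98], [-2.84, 2.84]. Speed limits (rad/s): [2.79, 2.79, 3.14, 3.14, 3.14, 3.14, 3.14].

### API

Orientations are given as a unit quaternion [x, y, z, w].
In Python, from bench import robot, imaging gives the robot as it stands.
- The arm moves only by the shell command python3 -m handwheel 'ROWS' [FORCE]. ROWS is JSON, a list of rows, each an object with "angular": the turn, a rotation vector about the tool's x, y, z in rad, a list of three; "delta_pos": the shift along the tool's x, y, z in cm, a list of three; "claw": the finger opening in cm, from 0 to 8.54. A call has 1 to 8 rows; each row is the pose to reach, as a shift and turn from the pose measured when the call began, along the tool's axes at that moment; what a row does not reach only later rows make up. A row lasts 1/8 s, in which the tool goes at most 62.5 mm and 10.7 degrees, less where a joint would pass 70% of its speed; a pose out of reach is approached as far as the arm can. A call with a gripper value outside its range is refused whole. The fingers move at their own pace and stop on an object; FORCE is the grip in N (left out, the last holds). Time passes only in rows, so rows that repeat a pose let the fingers close. It gives the time, the measured TCP pose, the force and the opening at its end, in the units of the state.
- robot.sense(): the state, without advancing time (a new reading comes with each control period).
- imaging.snapshot(name): name is "scene" or "side" or "wrist"; returns (picture, depth): 480x640x3 uint8, red, green, blue; 480x640 float32, m along the optical axis (not along the pixel's ray), 0 where there is no reading.
- imaging.get_calibration(name): a dict with "fx", "fy", "cx", "cy" (pixels), "extrinsics" (4x4, takes a point from camera to world coordinates). Camera axes: x right, y up, looking along -z (the intrinsics and any distortion apply to the point x, -y, -z); pixel columns grow to the right and rows downward; lengths in m; the calibration is good to about 2 mm. The wrist camera is an equidistant fisheye: a pixel r from the principal point sees the ray r / f radians off the axis. A picture is of the moment at which its call begins: read the wrist's pose just before it. get_calibration takes no time and is no camera call; for the wrist camera it gives the pose at the moment of the call.
- robot.job_done(): hands the job in, once; it reports no verdict.
The state is a dict: "clock": time; "q": joint angles; "dq": joint speeds; "tau": joint torques, N m; "ee_pos": TCP position; "eef_rot": TCP orientation; "ft_force": force on the tool from outside, world axes, zero at the start; "torque": the same for the moment, N m; "opening": finger opening in m.
Only numpy, scipy, OpenCV 4.12 (cv2) and the standard library are available. Lean on these libraries where they do the work, as an engineer would, in place of code of your own. Each camera call takes 0.05 s, during which the arm holds its last target.

### The job

Reload the specimen bed: first lift the sliding stop out of its notch, shift it to the end notch at the open end and let it drop in, then move the finished mount from the bed's first pocket upright into the shallow tray and seat each waiting mount flat in the pocket of its own outline. Finally lift the stop again and drop it fully into the nearest notch it can take just past the last loaded mount, on its open-end side, to close the row. Leave the beaker and the conical flask where they stand.

Things in the scene. Friction and masses are not known exactly. Their poses are not given: they have to be found in the camera images.
- bed: fixed aluminium specimen bed, 158 (x) by 390 mm (y), slab 8 mm thick; origin under mid-length, z up. Four grey nest plates, 84 x 78 mm, tops 18 mm above the worktop, centres at x = -12, y = -145, -65, 15, 95 mm, one pocket each. A jaw closes the -y end; the +y end is the open end, 60 mm of bare bed. On the far side, at x = 55 mm, runs the notched stop rail.
- stop_slide (a joint): the stop's place along the rail, m, towards the bed's +y. 15 notches, 0.020 apart: 0 is the first (y = -105 mm on the bed), 0.280 the end notch; 1 mm play each way; it starts in the first. 0, 0.080, 0.160, 0.240 are the notches 40 mm past the centre of the first to fourth pocket, over the rib. Notches: 12 mm wide, upright flanks 10 mm deep; pointed teeth tops lead the foot in from up to 8 mm off.
- stop_lift (a joint): how far the stop is lifted, m: 0 fully down in a notch, 0.010 to 0.014 riding on the teeth, 0.045 at most. It must rise over 0.014 to pass the teeth and falls back by its own weight. It slides easily on two pillars (0.2 kg, no spring); it cannot come off or turn.
- stop_grip (a point): centre of the stop's black upright grip, 14 mm thick (bed's y), 26 mm deep (x), 36 mm tall; 76 mm above the worktop when the stop is down. Under it a collar 34 mm long in y reaches back to two pillars 31 mm behind (+x), which end 118 mm above the worktop; axes as the bed's.
- stop_arm (a point): point on the stop's steel arm, 67 mm before the grip (-x), over the row of pockets; the arm is a bar 10 mm wide (y), 12 mm high, reaching from the rail across the bed; down in a notch its underside is 22 mm above the worktop, lower than a seated mount's foot top (26 mm). Axes as the bed's.
- pocket_a (a point): centre of the floor of the pocket that is round, 62 mm across, for the large round mount; always the first place, beside the fixed end jaw; 6 mm deep, floor 12 mm above the worktop, 2 mm play on each side of its mount; axes as the bed's.
- pocket_b (a point): centre of the floor of the pocket that is square, 58 x 58 mm, for the square mount; 6 mm deep, floor 12 mm above the worktop, 2 mm play on each side of its mount; axes as the bed's. Which of the second to fourth places it has changes from start to start.
- pocket_c (a point): centre of the floor of the pocket that is oblong, 66 mm along x and 40 mm along y, for the oblong mount; 6 mm deep, floor 12 mm above the worktop, 2 mm play on each side of its mount; axes as the bed's. Which of the second to fourth places it has changes from start to start.
- pocket_d (a point): centre of the floor of the pocket that is round, 46 mm across, for the small round mount; 6 mm deep, floor 12 mm above the worktop, 2 mm play on each side of its mount; axes as the bed's. Which of the second to fourth places it has changes from start to start.
- mount_a_mid (a point): waiting bare aluminium mount, 0.12 kg: 14 mm thick foot, on its middle an upright grip fin, 12 mm thick (its x), 24 mm wide (its y), 28 mm tall; 42 mm high in all. Round foot 58 mm in diameter. May be absent. This point is its centre, 21 mm above its underside (the fin spans 7 mm below to 21 mm above it); z up when it stands; mount's axes.
- mount_b_mid (a point): waiting bare aluminium mount, 0.12 kg: 14 mm thick foot, on its middle an upright grip fin, 12 mm thick (its x), 24 mm wide (its y), 28 mm tall; 42 mm high in all. Square foot 54 x 54 mm. May be absent. This point is its centre, 21 mm above its underside (the fin spans 7 mm below to 21 mm above it); z up when it stands; mount's axes.
- mount_c_mid (a point): waiting bare aluminium mount, 0.12 kg: 14 mm thick foot, on its middle an upright grip fin, 12 mm thick (its x), 24 mm wide (its y), 28 mm tall; 42 mm high in all. Oblong foot, 62 mm along its x and 36 mm along its y. May be absent. This point is its centre, 21 mm above its underside (the fin spans 7 mm below to 21 mm above it); z up when it stands; mount's axes.
- mount_d_mid (a point): waiting bare aluminium mount, 0.12 kg: 14 mm thick foot, on its middle an upright grip fin, 12 mm thick (its x), 24 mm wide (its y), 28 mm tall; 42 mm high in all. Small round foot 42 mm in diameter. May be absent. This point is its centre, 21 mm above its underside (the fin spans 7 mm below to 21 mm above it); z up when it stands; mount's axes.
- mount_f_mid (a point): finished bare aluminium mount, 0.12 kg: 14 mm thick foot, on its middle an upright grip fin, 12 mm thick (its x), 24 mm wide (its y), 28 mm tall; 42 mm high in all. Round foot 58 mm in diameter, the same as the waiting large round one; at the start it still sits in the bed's first pocket. This point is its centre, 21 mm above its underside (the fin spans 7 mm below to 21 mm above it); z up when it stands; mount's axes.
- done_tray: fixed shallow steel tray for the finished mount, 130 x 130 mm outside, walls 4 mm thick and 14 mm high, floor 4 mm thick; left of the bed; origin at the centre of its underside, axes along its sides.
- beaker_2: glass beaker, 69 mm across, 108 mm tall, in front of the bed; bystander; origin at the centre of its underside.
- erlenmeyer: small conical flask with a ball stopper, 68 mm across, 137 mm tall, at the front right of the bed; bystander; origin at the centre of its underside.
There are look-alikes about, which are no part of the job. Leave any pink or purple look-alike of the part that bears mount_f_mid alone.

How it is judged:
On the way, in this order (a step that is already met when the one before it is completed fails the run):
1. the stop is down in the end notch at the open end (value of joint stop_slide above 0.274 m and value of joint stop_lift below 0.003 m), for 0.2 s.
2. the finished mount stands in the tray and every waiting mount is seated in its pocket (horizontal distance between mount_a_mid and pocket_a below 0.004 m and z of mount_a_mid in the frame of pocket_a below 0.0235 m and angle between each of mount_a_mid, mount_b_mid, mount_c_mid, mount_d_mid's own z axis and vertical below 0.06 rad and horizontal distance between mount_b_mid and pocket_b below 0.004 m and z of mount_b_mid in the frame of pocket_b below 0.0235 m and horizontal distance between mount_c_mid and pocket_c below 0.004 m and z of mount_c_mid in the frame of pocket_c below 0.0235 m and horizontal distance between mount_d_mid and pocket_d below 0.004 m and z of mount_d_mid in the frame of pocket_d below 0.0235 m and x of mount_f_mid in the frame of done_tray between -0.042 and 0.042 m and y of mount_f_mid in the frame of done_tray between -0.042 and 0.042 m and z of mount_f_mid in the frame of done_tray below 0.032 m and angle between mount_f_mid's own z axis and vertical below 0.1 rad), for 0.2 s.
At the end, for the whole second after the job is handed in: Each waiting mount sits in its own pocket (within 4 mm, 2.5 mm of the floor, 0.06 rad), the finished one upright on the tray floor (0.1 rad); the stop is down (under 3 mm), its arm 33 to 48 mm past the centre of the mount nearest the open end; all at rest and released (all of step 2 and contact force between each of mount_a, mount_b, mount_c, mount_d, mount_f, stop_lift and the fingers below 0.1 N and linear speed of each of mount_a, mount_b, mount_c, mount_d, mount_f below 0.02 m/s and value of joint stop_lift below 0.003 m and y of each of mount_a_mid, mount_b_mid, mount_c_mid, mount_d_mid in the frame of stop_arm below -0.033 m and y of any of mount_a_mid, mount_b_mid, mount_c_mid, mount_d_mid in the frame of stop_arm above -0.048 m); the robot touches nothing.
It fails at once if the beaker was pushed away or knocked over (distance of beaker_2 from where it was at the start of the episode above 0.04 m or angle between beaker_2's own z axis and vertical above 0.5 rad).
It fails at once if the conical flask was pushed away or knocked over (distance of erlenmeyer from where it was at the start of the episode above 0.04 m or angle between erlenmeyer's own z axis and vertical above 0.5 rad).
Of mount_a, mount_b, mount_c, mount_d only 3 to 4 are there at a start; the rules pass over those that are not, and their reading is None.
At some moment in a run one of mount_a, mount_b, mount_c, mount_d may be knocked a few centimetres aside while the robot is not near it.
Once in a run the grip may slacken for a moment while it holds something.
It also fails if it takes over 210 s, if anything falls off the work surface, if the arm or the gripper's body presses on something with over 40 N, if the wrist force passes 120 N, or if a joint passes its speed limit or range.

## Working session

There is one attempt and no reset: what is moved stays moved. The work goes in short steps, Python scripts to look and compute and a shell command to move; the robot and the scene stay as the last step left them, time stands still between calls to the robot, and variables do not carry over. Pictures are saved under pics/ and viewed, and the job is handed in when it is done.

```bash
ls; mkdir -p pics
cat > h.py <<'E'
import numpy as np, cv2
from scipy.spatial.transform import Rotation as R
from bench import robot, imaging
def save(n,p): cv2.imwrite('pics/'+n+'.png', cv2.cvtColor(p,cv2.COLOR_RGB2BGR))
E
python3 - <<'E'
from h import *
s=robot.sense(); print({k:np.round(v,3).tolist() for k,v in s.items()})
for c in ('scene','side'):
    p,d=imaging.snapshot(c); save(c+'0',p); np.savez('/tmp/'+c+'0.npz',p=p,d=d)
    k=imaging.get_calibration(c); print(c,{a:np.round(b,3).tolist() for a,b in k.items()})
E
```

```text
pics
{'clock': 0.0, 'q': [1.214, 0.616, -0.013, 1.425, 0.008, 1.103, -0.04], 'dq': [0.001, -0.0, -0.002, -0.001, -0.0, -0.0, -0.0], 'tau': [-0.0, -46.921, 0.259, -17.103, 0.01, 0.01, 0.0], 'ee_pos': [0.21, -0.614, 0.303], 'eef_rot': [0.986, 0.164, -0.0, -0.001], 'ft_force': [0.546, 0.133, 0.627], 'torque': [-0.015, -0.012, 0.001], 'opening': 0.085}
scene {'fx': 605.623, 'fy': 605.623, 'cx': 320.414, 'cy': 243.619, 'extrinsics': [[-0.561, 0.572, -0.599, -0.377], [-0.828, -0.373, 0.418, 0.589], [0.015, 0.731, 0.683, 1.076], [0.0, 0.0, 0.0, 1.0]]}
side {'fx': 465.322, 'fy': 465.322, 'cx': 319.457, 'cy': 234.99, 'extrinsics': [[0.997, 0.06, -0.05, 0.434], [-0.076, 0.58, -0.811, -0.853], [-0.02, 0.813, 0.582, 0.672], [0.0, 0.0, 0.0, 1.0]]}
```

View pics/scene0.png

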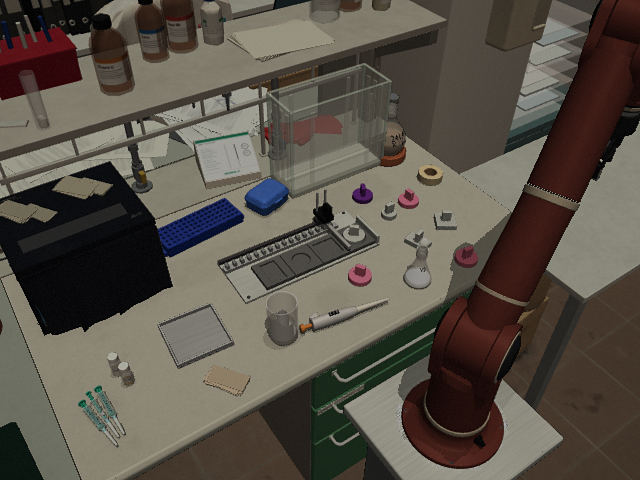

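View pics/side0.png

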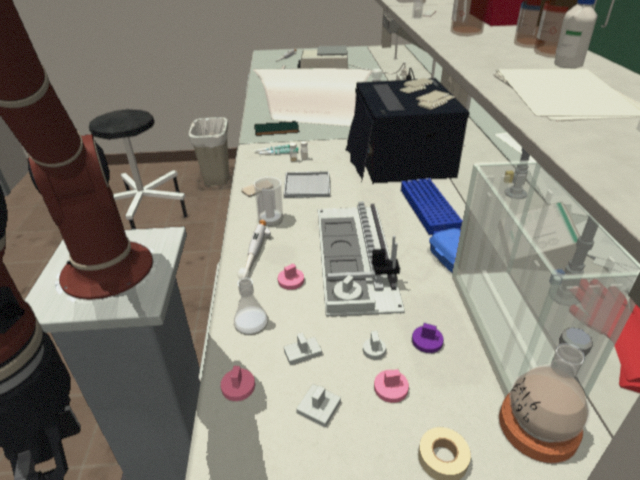

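Run:
```python
from h import *
z=np.load('/tmp/scene0.npz')['p']; c=z[170:330,200:500]; save('sc1',cv2.resize(c,None,fx=2.66,fy=2.66,interpolation=cv2.INTER_CUBIC))
z=np.load('/tmp/side0.npz')['p']; c=z[190:440,210:470]; save('si1',cv2.resize(c,None,fx=2.4,fy=2.4,interpolation=cv2.INTER_CUBIC))
```

```text
(no output)
```

View pics/sc1.png

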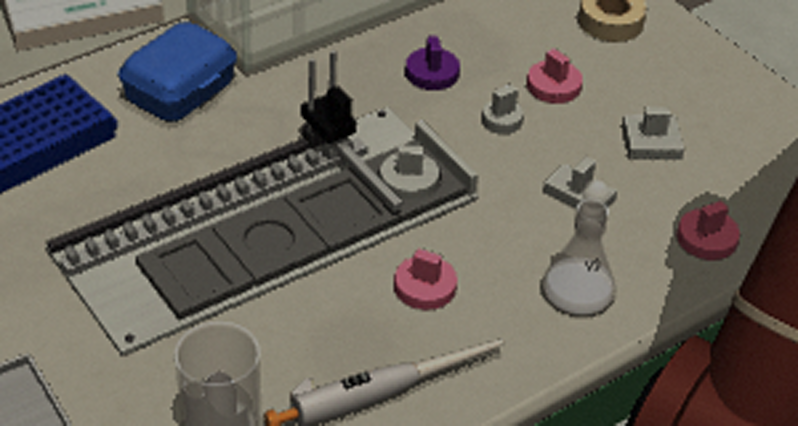

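View pics/si1.png

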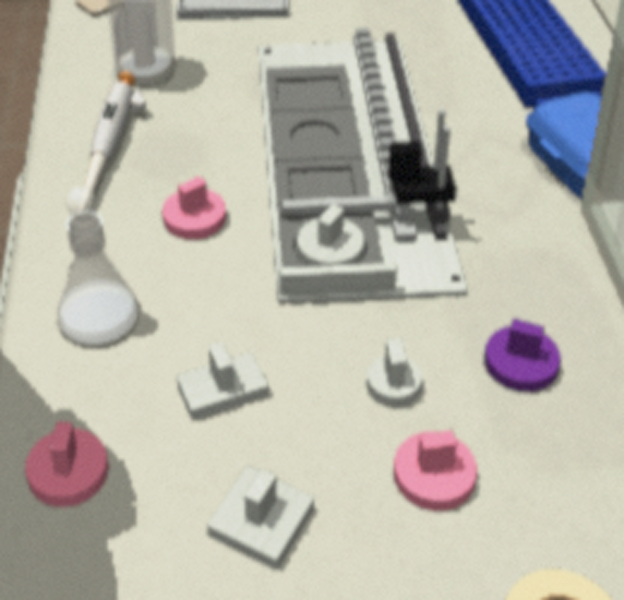

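```bash
cat >> h.py <<'E'
def deproj(cam,u,v,d,K=None):
    K=K or imaging.get_calibration(cam); T=np.array(K['extrinsics'])
    x=(u-K['cx'])/K['fx']*d; y=(v-K['cy'])/K['fy']*d
    return T[:3,:3]@np.array([x,-y,-d])+T[:3,3]
def ray(cam,u,v,z,K=None):
    """intersect pixel ray with plane z"""
    K=K or imaging.get_calibration(cam); T=np.array(K['extrinsics'])
    x=(u-K['cx'])/K['fx']; y=(v-K['cy'])/K['fy']
    if cam=='wrist':
        r=np.hypot(u-K['cx'],v-K['cy']); th=r/K['fx']
        s=np.sin(th)/max(r,1e-9); dv=np.array([(u-K['cx'])*s,-(v-K['cy'])*s,-np.cos(th)])
    else: dv=np.array([x,-y,-1.])
    w=T[:3,:3]@dv; o=T[:3,3]
    return o+w*(z-o[2])/w[2]
def proj(cam,P,K=None):
    K=K or imaging.get_calibration(cam); T=np.array(K['extrinsics'])
    c=T[:3,:3].T@(np.asarray(P)-T[:3,3]); a,b,w=c[0],-c[1],-c[2]
    if cam=='wrist':
        rr=np.hypot(a,b); th=np.arctan2(rr,w); return np.array([K['cx']+K['fx']*th*a/rr,K['cy']+K['fx']*th*b/rr])
    return np.array([K['cx']+K['fx']*a/w,K['cy']+K['fy']*b/w])
E
python3 - <<'E'
from h import *
K=imaging.get_calibration('scene');L=imaging.get_calibration('side')
f=lambda u,v:(u/2.66+200,v/2.66+170)
g=lambda u,v:(u/2.4+210,v/2.4+190)
for n,z,a,b in [('fin f top',.054,(408,150),(333,209)),('small fin',.042,(506,88),(395,345)),('oblong fin',.042,(585,163),(217,350)),('square fin',.042,(656,112),(262,477)),
 ('bed near +y',.008,(122,352),(262,48)),('bed far +y',.008,(50,247),(358,32)),('bed far -y',.008,(385,108),(465,290)),('beaker',0,(217,450),(145,75)),('flask',0,(578,290),(97,315)),('grip top',.094,(332,88),(403,145))]:
    print(n,np.round(ray('scene',*f(*a),z,K),3),np.round(ray('side',*g(*b),z,L),3))
# wrist tray
for uv in [(158,332),(207,305),(233,343),(182,366)]: print('tray',np.round(ray('scene',*uv,.014,K),3))
E
```

```text
fin f top [ 0.528 -0.144  0.054] [ 0.536 -0.143  0.054]
small fin [ 0.561 -0.293  0.042] [ 0.564 -0.287  0.042]
oblong fin [ 0.43  -0.285  0.042] [ 0.431 -0.28   0.042]
square fin [ 0.449 -0.395  0.042] [ 0.456 -0.393  0.042]
bed near +y [0.49  0.193 0.008] [0.5   0.186 0.008]
bed far +y [0.642 0.186 0.008] [0.61  0.208 0.008]
bed far -y [ 0.635 -0.196  0.008] [ 0.639 -0.203  0.008]
beaker [0.358 0.176 0.   ] [0.37  0.158 0.   ]
flask [ 0.332 -0.198  0.   ] [ 0.334 -0.194  0.   ]
grip top [ 0.606 -0.108  0.094] [ 0.598 -0.113  0.094]
tray [0.516 0.399 0.014]
tray [0.527 0.274 0.014]
tray [0.398 0.276 0.014]
tray [0.403 0.393 0.014]
```

```bash
cat >> h.py <<'E'
def goto(*targets):
    """print tool-frame deltas (cm), rotvec to TCP target x,y,z,psi (tool x at angle psi, z down)"""
    s=robot.sense(); p=np.array(s['ee_pos']); Rc=R.from_quat(s['eef_rot']).as_matrix()
    print('t',round(s['clock'],2),'at',np.round(p,4),'psi',round(float(np.arctan2(Rc[1,0],Rc[0,0])),3),'open',round(s['opening'],4),'F',np.round(s['ft_force'],1),'q7',round(s['q'][6],2))
    for x,y,z,psi in targets:
        c,sn=np.cos(psi),np.sin(psi); Rt=np.array([[c,sn,0],[sn,-c,0],[0,0,-1]])
        print((x,y,z,round(psi,3)),'delta',np.round(Rc.T@(np.array([x,y,z])-p)*100,2).tolist(),'ang',np.round(R.from_matrix(Rc.T@Rt).as_rotvec(),3).tolist())
E
python3 - <<'E'
from h import *
T=np.array(imaging.get_calibration('wrist')['extrinsics']); s=robot.sense()
Rc=R.from_quat(s['eef_rot']).as_matrix(); print(np.round(Rc.T@(T[:3,3]-s['ee_pos']),3), np.round(Rc.T@T[:3,:3],3),imaging.get_calibration('wrist')['fx'])
goto((.44,-.30,.36,0),(.50,-.05,.36,0))
E
```

```text
[ 0.084 -0.    -0.07 ] [[-0.002  0.946  0.325]
 [ 1.     0.002 -0.   ]
 [-0.001  0.325 -0.946]] 371.64829954431775
t 0.1 at [ 0.2104 -0.6145  0.3028] psi 0.33 open 0.0856 F [-1.1 -0.5  0.1] q7 -0.04
(0.44, -0.3, 0.36, 0) delta [31.91, -22.32, -5.66] ang [-0.002, 0.0, 0.33]
(0.5, -0.05, 0.36, 0) delta [45.69, -44.03, -5.61] ang [-0.002, 0.0, 0.33]
```

```bash
python3 -m handwheel '[{"angular":[0,0,0.1],"delta_pos":[4,-3,-5.7],"claw":8.5},{"angular":[0,0,0.2],"delta_pos":[9,-6,-5.7],"claw":8.5},{"angular":[0,0,0.33],"delta_pos":[14,-10,-5.7],"claw":8.5},{"angular":[0,0,0.33],"delta_pos":[19,-13,-5.7],"claw":8.5},{"angular":[0,0,0.33],"delta_pos":[24,-17,-5.7],"claw":8.5},{"angular":[0,0,0.33],"delta_pos":[28,-20,-5.7],"claw":8.5},{"angular":[0,0,0.33],"delta_pos":[31.9,-22.3,-5.7],"claw":8.5},{"angular":[0,0,0.33],"delta_pos":[31.9,-22.3,-5.7],"claw":8.5}]'
python3 -m handwheel '[{"angular":[0,0,0],"delta_pos":[0,0,0],"claw":8.5}]'
python3 - <<'E'
from h import *
import pickle
K=imaging.get_calibration('wrist'); p,d=imaging.snapshot('wrist'); save('w1',p); pickle.dump(K,open('/tmp/w1.pkl','wb'))
goto((.50,-.05,.38,0))
E
```

```text
clock: 1.1
ee_pos: [0.4429, -0.2957, 0.3599]
eef_rot: [1.0, 0.005, 0.0, -0.003]
ft_force: [-0.2, -0.7, 0.4]
opening: 0.0854
clock: 1.23
ee_pos: [0.4421, -0.2964, 0.3596]
eef_rot: [1.0, 0.004, -0.001, -0.002]
ft_force: [0.3, 0.0, 0.7]
opening: 0.0851
t 1.27 at [ 0.4425 -0.2959  0.3596] psi 0.009 open 0.0849 F [ 0.2  0.7 -0.4] q7 -1.01
(0.5, -0.05, 0.38, 0) delta [5.97, -24.55, -1.91] ang [-0.006, 0.001, 0.009]
```

View pics/w1.png

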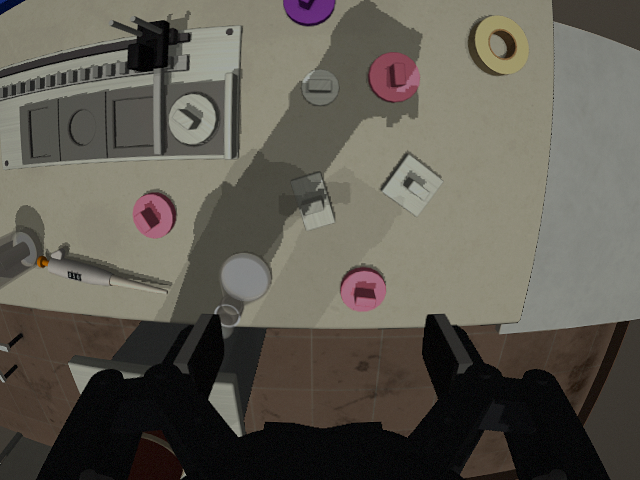

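```bash
python3 -m handwheel '[{"angular":[0,0,0],"delta_pos":[1.5,-6,-1.9],"claw":8.5},{"angular":[0,0,0],"delta_pos":[3,-12,-1.9],"claw":8.5},{"angular":[0,0,0],"delta_pos":[4.5,-18,-1.9],"claw":8.5},{"angular":[0,0,0],"delta_pos":[6,-23,-1.9],"claw":8.5},{"angular":[0,0,0],"delta_pos":[6,-24.5,-1.9],"claw":8.5},{"angular":[0,0,0],"delta_pos":[6,-24.5,-1.9],"claw":8.5},{"angular":[0,0,0],"delta_pos":[6,-24.5,-1.9],"claw":8.5}]'
python3 - <<'E'
from h import *
import pickle
K=imaging.get_calibration('wrist'); p,d=imaging.snapshot('wrist'); save('w2',p); pickle.dump(K,open('/tmp/w2.pkl','wb'))
goto()
w1=cv2.imread('pics/w1.png')
def crop(n,img,u0,v0,w,h,s):
    c=cv2.resize(img[v0:v0+h,u0:u0+w],None,fx=s,fy=s,interpolation=cv2.INTER_CUBIC); cv2.imwrite('pics/'+n+'.png',c)
crop('w1a',w1,270,60,180,180,3.3)
w2=cv2.cvtColor(p,cv2.COLOR_RGB2BGR);
E
```

```text
clock: 2.15
ee_pos: [0.4999, -0.0534, 0.3798]
eef_rot: [1.0, 0.002, -0.001, -0.002]
ft_force: [-0.7, -0.1, 0.3]
opening: 0.0854
t 2.2 at [ 0.4999 -0.0533  0.3798] psi 0.004 open 0.0851 F [ 0.1 -0.6 -0.5] q7 -1.53
```

View pics/w2.png

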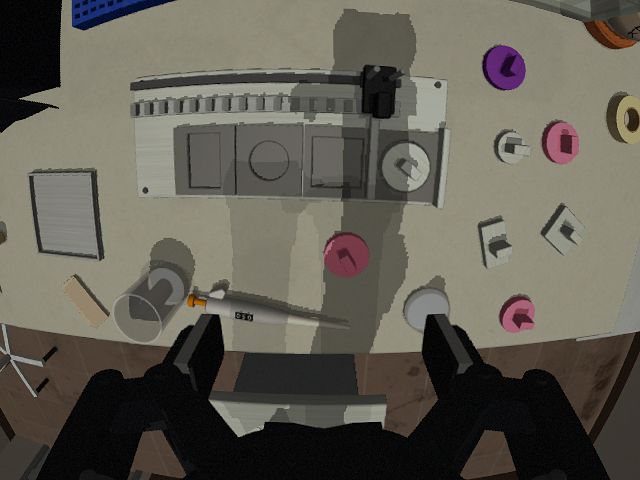

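View pics/w1a.png

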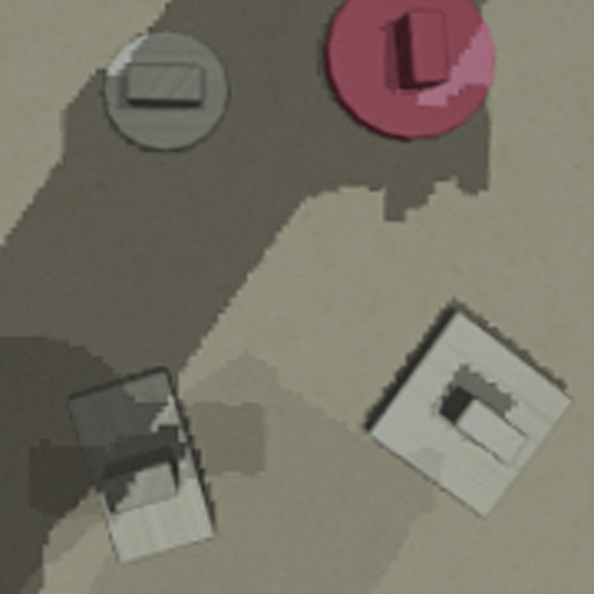

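Wrist view: bed from (135,80) to (448,207). The first pocket (405,167) holds the finished mount, second (337,162) is square, third (268,160) is the 46 mm round, fourth (205,160) is oblong. The waiting aluminium mounts are small round (320,88 in w1), oblong (314,200) and square (412,184). The pink and purple ones are look-alikes. No bare large round mount is waiting. Next I measure.

Run:
```python
import cv2
w=cv2.imread('pics/w2.png')
def crop(n,u0,v0,w_,h,s): cv2.imwrite('pics/'+n+'.png',cv2.resize(w[v0:v0+h,u0:u0+w_],None,fx=s,fy=s,interpolation=cv2.INTER_CUBIC))
crop('w2a',120,60,190,150,4); crop('w2b',280,60,190,150,4)
```

```text
(no output)
```

View pics/w2a.png

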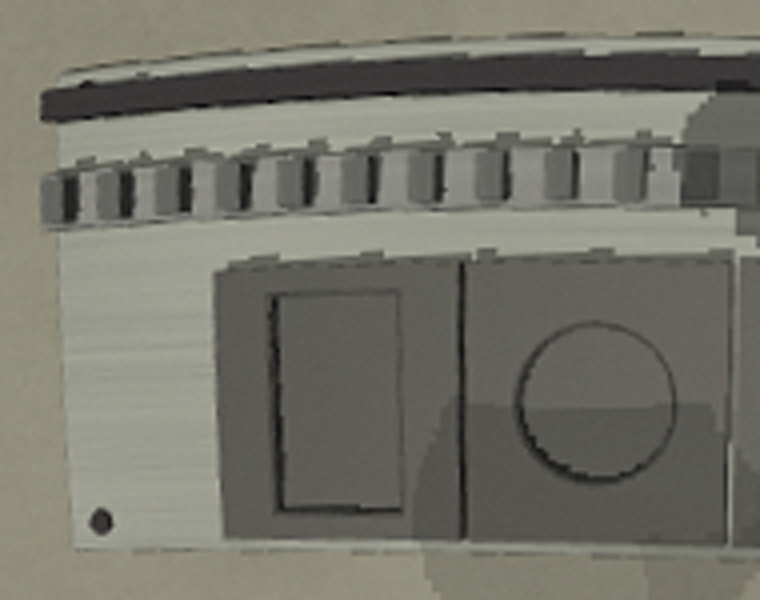

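View pics/w2b.png

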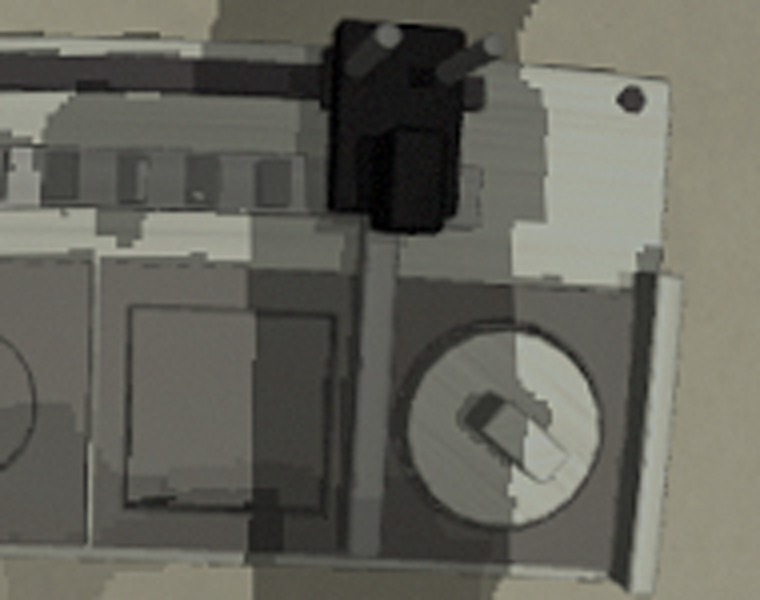

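```bash
cat > fit.py <<'E'
from h import *
import pickle
from scipy.optimize import least_squares
K2=pickle.load(open('/tmp/w2.pkl','rb')); K1=pickle.load(open('/tmp/w1.pkl','rb'))
a=lambda u,v:(120+u/4,60+v/4); b=lambda u,v:(280+u/4,60+v/4)
pts=[]
def add(f,uv,x,y,z): pts.append((ray('wrist',*f(*uv),z,K2),x,y))
# oblong at y=95 : x +-33, y +-20
add(a,(270,293),21,115,.018);add(a,(400,291),21,75,.018);add(a,(403,508),-45,75,.018);add(a,(278,512),-45,115,.018)
add(a,(598,403),-12,15,.018)
add(b,(128,307),17,-36,.018);add(b,(335,315),17,-94,.018);add(b,(325,512),-41,-94,.018);add(b,(126,505),-41,-36,.018)
add(a,(213,268),30,134,.018);add(a,(224,538),-54,134,.018)
add(a,(74,548),-79,195,.008)
W=np.array([p[0][:2] for p in pts]); B=np.array([p[1:] for p in pts])/1000
def res(q):
    c,s=np.cos(q[2]),np.sin(q[2]); return (B@np.array([[c,s],[-s,c]])+q[:2]-W).ravel()
r=least_squares(res,[.56,0,0]); print('bed',np.round(r.x,4)); print(np.round(r.fun.reshape(-1,2)*1000,1).tolist())
np.save('bed.npy',r.x)
E
python3 fit.py
python3 - <<'E'
from h import *
import pickle
K2=pickle.load(open('/tmp/w2.pkl','rb')); K1=pickle.load(open('/tmp/w1.pkl','rb'))
a=lambda u,v:(270+u/3.3,60+v/3.3)
b=lambda u,v:(280+u/4,60+v/4)
f=lambda g,l,z,K:np.array([ray('wrist',*g(*p),z,K)[:2] for p in l])
def rep(n,P): 
    print(n,np.round(P.mean(0),4),'edges mm',np.round(np.linalg.norm(np.roll(P,-1,0)-P,axis=1)*1000,1),'angles',np.round([np.arctan2(*(np.roll(P,-1,0)-P)[i][::-1]) for i in range(len(P))],3))
rep('square foot',f(a,[(458,308),(572,401),(486,517),(371,431)],.014,K1))
rep('square fin',f(a,[(470,397),(526,437),(512,463),(457,424)],.042,K1))
rep('oblong foot',f(a,[(70,397),(164,369),(213,535),(122,562)],.014,K1))
rep('oblong fin',f(a,[(110,475),(174,460),(180,492),(117,513)],.042,K1))
rep('small fin',f(a,[(127,67),(204,63),(203,101),(127,101)],.042,K1))
P=f(a,[(104,91),(228,91)],.014,K1);Q=f(a,[(166,31),(166,151)],.014,K1);print('small foot',P.mean(0),Q.mean(0),np.ptp(P,0),np.ptp(Q,0))
rep('f fin',f(b,[(503,402),(566,456),(548,481),(484,428)],.054,K2))
P=f(b,[(407,425),(602,425)],.026,K2);Q=f(b,[(505,329),(505,527)],.026,K2);print('f foot',P.mean(0),Q.mean(0),np.ptp(P,0),np.ptp(Q,0))
rep('grip top',f(b,[(393,127),(445,128),(440,232),(388,230)],.094,K2))
rep('arm',f(b,[(366,237),(398,238),(379,556),(349,555)],.034,K2))
k=lambda u,v:(u,v)
rep('tray',f(k,[(30,171),(99,170),(103,258),(40,253)],.014,K2))
E
```

```text
bed [ 0.5494 -0.005  -0.0562]
[[2.5, -1.4], [2.1, -0.2], [1.7, 1.3], [4.0, 0.5], [1.0, 0.3], [-0.4, -2.6], [-2.0, -1.0], [-1.6, 0.7], [-0.1, -0.1], [3.6, -1.4], [3.7, 0.9], [-14.5, 3.1]]
square foot [ 0.4544 -0.3988] edges mm [53.4 51.9 52.8 52.5] angles [-2.187  2.553  0.965 -0.577]
square fin [ 0.4543 -0.3985] edges mm [23.7  9.8 23.3  9.8] angles [-2.134  2.704  1.005 -0.4  ]
oblong foot [ 0.4339 -0.2837] edges mm [33.6 61.2 33.6 61.6] angles [-1.276 -2.851  1.878  0.289]
oblong fin [ 0.4341 -0.2854] edges mm [21.3 10.8 21.7 12.9] angles [-1.329 -2.954  1.908  0.171]
small fin [ 0.5628 -0.2912] edges mm [23.7 12.1 23.4 10.8] angles [-1.513  3.124  1.575  0.005]
small foot [ 0.56283831 -0.29114674] [ 0.56278197 -0.29115515] [0.00018933 0.04093453] [0.04095841 0.00026166]
f fin [ 0.532 -0.148] edges mm [23.3  8.5 23.4  8.8] angles [-2.226  2.555  0.927 -0.598]
f foot [ 0.53322323 -0.14860956] [ 0.53195746 -0.14854864] [0.0019795 0.0583049] [0.05823149 0.00269249]
grip top [ 0.6001 -0.1096] edges mm [12.4 25.2 12.5 24.9] angles [-1.543  3.111  1.571 -0.033]
arm [ 0.5406 -0.1085] edges mm [ 8.9 90.9  8.7 90.7] angles [-1.568  3.111  1.551 -0.028]
tray [0.4777 0.3212] edges mm [136.2 126.7 130.  130. ] angles [-1.642  3.015  1.527 -0.077]
```

```bash
sed -i '/195,.008/d' fit.py; python3 fit.py
python3 - <<'E'
from h import *
x,y,t=np.load('bed.npy'); c,s=np.cos(t),np.sin(t)
W=lambda a,b:np.round([x+c*a-s*b,y+s*a+c*b],4)
for n,p in dict(pa=(-12,-145),pb=(-12,-65),pd=(-12,15),pc=(-12,95),grip0=(55,-105),gripend=(55,175),grip4=(55,135)).items(): print(n,W(p[0]/1000,p[1]/1000))
E
```

```text
bed [ 0.549  -0.0044 -0.0322]
[[-0.6, -0.3], [-0.1, 0.9], [-0.6, 0.8], [0.8, 0.1], [0.2, 0.5], [0.0, -1.7], [-0.1, -0.1], [0.2, 0.1], [0.3, -0.6], [-0.0, -0.1], [-0.0, 0.3]]
pa [ 0.5323 -0.149 ]
pb [ 0.5349 -0.069 ]
pd [0.5375 0.0109]
pc [0.54   0.0909]
grip0 [ 0.6006 -0.1112]
gripend [0.6096 0.1687]
grip4 [0.6083 0.1287]
```

Run:
```python
from h import *
goto((.6006,-.1108,.22,-.032),(.6006,-.1108,.138,-.032))
```

```text
t 2.2 at [ 0.4999 -0.0533  0.3798] psi 0.004 open 0.0851 F [ 0.1 -0.6 -0.5] q7 -1.53
(0.6006, -0.1108, 0.22, -0.032) delta [10.06, 5.86, 15.95] ang [-0.004, 0.001, 0.036]
(0.6006, -0.1108, 0.138, -0.032) delta [10.07, 5.9, 24.15] ang [-0.004, 0.001, 0.036]
```

```bash
python3 -m handwheel '[{"angular":[0,0,0.036],"delta_pos":[3,2,5],"claw":8.5},{"angular":[0,0,0.036],"delta_pos":[6,3.5,9],"claw":8.5},{"angular":[0,0,0.036],"delta_pos":[9,5,13],"claw":8.5},{"angular":[0,0,0.036],"delta_pos":[10.1,5.9,16],"claw":8.5},{"angular":[0,0,0.036],"delta_pos":[10.1,5.9,16],"claw":8.5},{"angular":[0,0,0.036],"delta_pos":[10.1,5.9,16],"claw":8.5}]'
python3 - <<'E'
from h import *
import pickle
K=imaging.get_calibration('wrist'); p,d=imaging.snapshot('wrist'); save('w3',p)
goto((.6006,-.1108,.138,-.032))
E
```

```text
clock: 2.95
ee_pos: [0.601, -0.1119, 0.2207]
eef_rot: [1.0, -0.017, 0.0, -0.002]
ft_force: [-0.4, -0.3, 0.9]
opening: 0.0849
t 3.0 at [ 0.6012 -0.1114  0.2213] psi -0.033 open 0.0847 F [-0.6 -0.4  0.7] q7 -1.49
(0.6006, -0.1108, 0.138, -0.032) delta [-0.08, -0.02, 8.33] ang [-0.004, -0.001, -0.001]
```

View pics/w3.png

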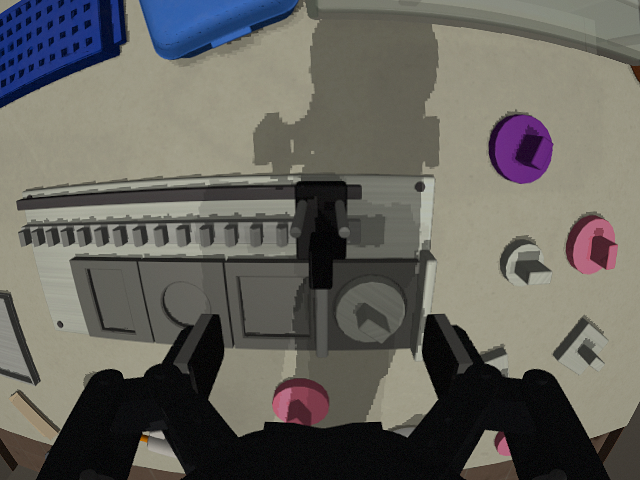

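```bash
python3 -m handwheel '[{"angular":[0,0,0],"delta_pos":[0,0,3],"claw":8.5},{"angular":[0,0,0],"delta_pos":[0,0,6],"claw":8.5},{"angular":[0,0,0],"delta_pos":[0,0,8],"claw":8.5},{"angular":[0,0,0],"delta_pos":[0,0,8.3],"claw":8.5},{"angular":[0,0,0],"delta_pos":[0,0,8.3],"claw":6}]' 60
python3 -m handwheel '[{"angular":[0,0,0],"delta_pos":[0,0,0],"claw":4},{"angular":[0,0,0],"delta_pos":[0,0,0],"claw":2},{"angular":[0,0,0],"delta_pos":[0,0,0],"claw":1},{"angular":[0,0,0],"delta_pos":[0,0,0],"claw":1},{"angular":[0,0,0],"delta_pos":[0,0,0],"claw":1},{"angular":[0,0,0],"delta_pos":[0,0,0],"claw":1}]' 60
python3 - <<'E'
from h import *
goto((.6006,-.1108,.164,-.032))
E
```

```text
clock: 3.62
ee_pos: [0.602, -0.111, 0.1399]
eef_rot: [1.0, -0.016, 0.002, -0.002]
ft_force: [-0.1, -0.4, 0.5]
opening: 0.0692
clock: 4.38
ee_pos: [0.6023, -0.111, 0.1406]
eef_rot: [1.0, -0.016, 0.002, -0.002]
ft_force: [-0.6, -0.3, 6.0]
opening: 0.0128
t 4.38 at [ 0.6023 -0.111   0.1406] psi -0.032 open 0.0128 F [-0.6 -0.3  6. ] q7 -1.5
(0.6006, -0.1108, 0.164, -0.032) delta [-0.16, -0.03, -2.34] ang [-0.004, -0.005, -0.0]
```

```bash
python3 -m handwheel '[{"angular":[0,0,0],"delta_pos":[0,0,-1],"claw":1},{"angular":[0,0,0],"delta_pos":[0,0,-2],"claw":1},{"angular":[0,0,0],"delta_pos":[0,0,-2.6],"claw":1},{"angular":[0,0,0],"delta_pos":[0,0,-2.6],"claw":1}]' 60
python3 - <<'E'
from h import *
goto((.6096,.1687,.166,-.032))
E
```

```text
clock: 4.88
ee_pos: [0.6022, -0.1112, 0.1671]
eef_rot: [1.0, -0.016, 0.003, -0.002]
ft_force: [1.1, -0.3, -2.0]
opening: 0.0131
t 4.88 at [ 0.6022 -0.1112  0.1671] psi -0.032 open 0.0131 F [ 1.1 -0.3 -2. ] q7 -1.5
(0.6096, 0.1687, 0.166, -0.032) delta [-0.16, -28.0, 0.21] ang [-0.004, -0.006, -0.0]
```

```bash
python3 -m handwheel '[{"angular":[0,0,0],"delta_pos":[0,-2,0],"claw":1},{"angular":[0,0,0],"delta_pos":[0,-5,0],"claw":1},{"angular":[0,0,0],"delta_pos":[0,-9,0],"claw":1},{"angular":[0,0,0],"delta_pos":[0,-13,0],"claw":1},{"angular":[0,0,0],"delta_pos":[0,-17,0],"claw":1},{"angular":[0,0,0],"delta_pos":[0,-21,0],"claw":1},{"angular":[0,0,0],"delta_pos":[0,-25,0],"claw":1},{"angular":[0,0,0],"delta_pos":[0,-27,0],"claw":1}]' 60
python3 - <<'E'
from h import *
goto((.611,.1687,.166,-.032),(.611,.1687,.141,-.032))
p,d=imaging.snapshot('side'); save('s4',p[150:340,280:480].repeat(3,0).repeat(3,1))
E
```

```text
clock: 5.88
ee_pos: [0.6105, 0.1631, 0.168]
eef_rot: [1.0, -0.014, 0.003, -0.003]
ft_force: [2.0, -0.4, -2.1]
opening: 0.013
t 5.88 at [0.6105 0.1631 0.168 ] psi -0.028 open 0.013 F [ 2.  -0.4 -2.1] q7 -1.91
(0.611, 0.1687, 0.166, -0.032) delta [0.03, -0.56, 0.2] ang [-0.006, -0.006, 0.004]
(0.611, 0.1687, 0.141, -0.032) delta [0.02, -0.54, 2.7] ang [-0.006, -0.006, 0.004]
```

View pics/s4.png

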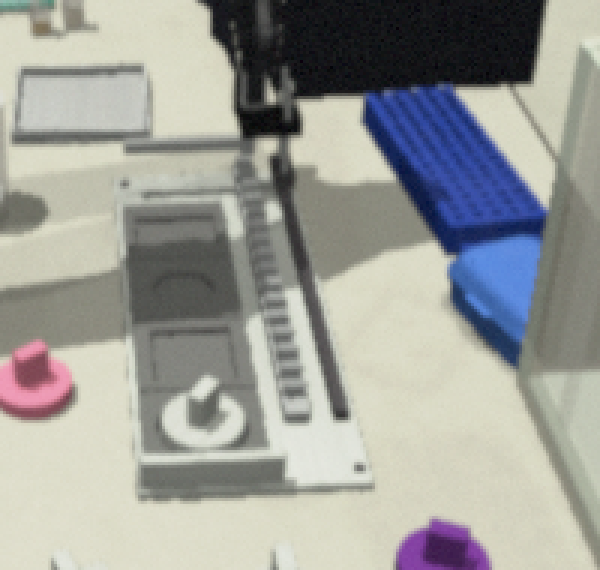

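```bash
python3 -m handwheel '[{"angular":[0,0,0],"delta_pos":[0,-0.6,0],"claw":1},{"angular":[0,0,0],"delta_pos":[0,-0.6,0],"claw":1},{"angular":[0,0,0],"delta_pos":[0,-0.6,1],"claw":1},{"angular":[0,0,0],"delta_pos":[0,-0.6,2],"claw":1},{"angular":[0,0,0],"delta_pos":[0,-0.6,2.6],"claw":1},{"angular":[0,0,0],"delta_pos":[0,-0.6,2.6],"claw":1}]' 60
python3 -m handwheel '[{"angular":[0,0,0],"delta_pos":[0,0,0],"claw":3},{"angular":[0,0,0],"delta_pos":[0,0,0],"claw":6},{"angular":[0,0,0],"delta_pos":[0,0,0],"claw":6},{"angular":[0,0,0],"delta_pos":[0,0,0],"claw":6},{"angular":[0,0,0],"delta_pos":[0,0,-3],"claw":6},{"angular":[0,0,0],"delta_pos":[0,0,-8],"claw":6},{"angular":[0,0,0],"delta_pos":[0,0,-12],"claw":6},{"angular":[0,0,0],"delta_pos":[0,0,-13],"claw":6}]' 60
python3 - <<'E'
from h import *
goto((.5325,-.1487,.25,-.63),(.5325,-.1487,.25,-.63+np.pi/2))
p,d=imaging.snapshot('side'); a=p[150:340,280:480].repeat(3,0).repeat(3,1);save('s5',a)
p,d=imaging.snapshot('scene'); save('sc5',p[170:330,200:420].repeat(3,0).repeat(3,1))
E
```

```text
clock: 6.68
ee_pos: [0.6108, 0.1703, 0.1413]
eef_rot: [1.0, -0.014, 0.003, -0.003]
ft_force: [0.8, -2.2, -3.0]
opening: 0.0128
clock: 7.68
ee_pos: [0.6112, 0.1699, 0.2747]
eef_rot: [1.0, -0.014, 0.006, -0.004]
ft_force: [-0.5, -1.3, -1.2]
opening: 0.06
t 7.67 at [0.6112 0.1699 0.2747] psi -0.027 open 0.06 F [-0.5 -1.3 -1.2] q7 -1.91
(0.5325, -0.1487, 0.25, -0.63) delta [-7.03, 32.08, 2.12] ang [-0.012, -0.009, 0.603]
(0.5325, -0.1487, 0.25, 0.941) delta [-7.03, 32.08, 2.12] ang [-0.002, -0.015, -0.968]
```

View pics/s5.png

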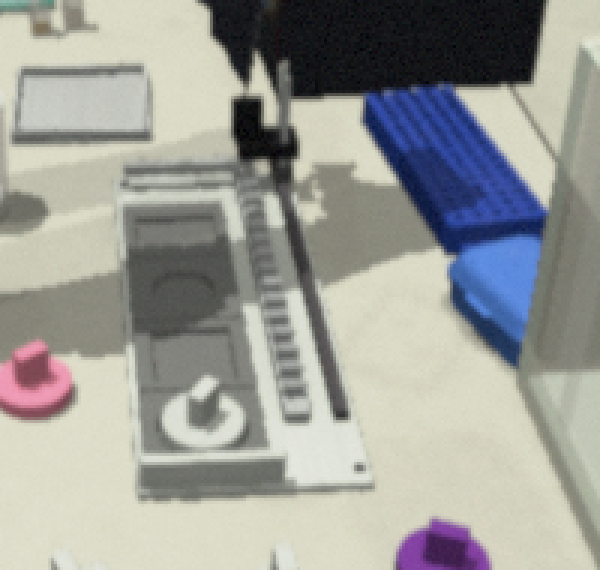

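View pics/sc5.png

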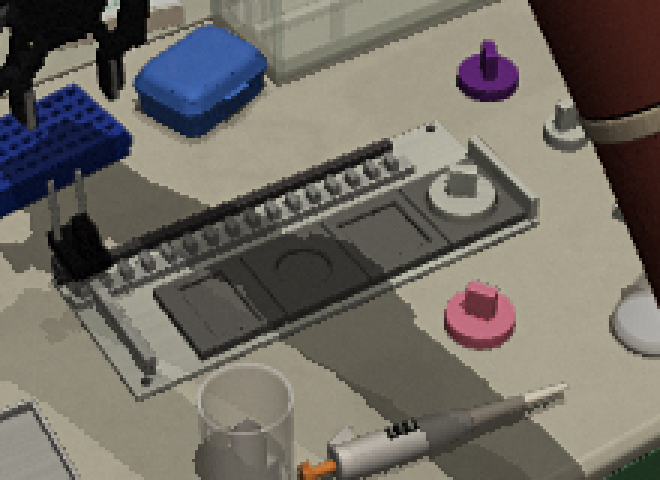

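```bash
python3 -m handwheel '[{"angular":[0,0,-0.15],"delta_pos":[-1,5,0],"claw":5},{"angular":[0,0,-0.3],"delta_pos":[-2,10,0],"claw":5},{"angular":[0,0,-0.45],"delta_pos":[-3,15,0],"claw":5},{"angular":[0,0,-0.6],"delta_pos":[-4.5,20,0],"claw":5},{"angular":[0,0,-0.75],"delta_pos":[-5.5,25,1],"claw":5},{"angular":[0,0,-0.9],"delta_pos":[-6.5,29,2],"claw":5},{"angular":[0,0,-0.95],"delta_pos":[-7,32,2.1],"claw":5},{"angular":[0,0,-0.95],"delta_pos":[-7,32,2.1],"claw":5}]'
python3 - <<'E'
from h import *
import pickle
print(proj('side',(.6096,.1687,.094)),'s5 px',(247/3+280,100/3+150), proj('side',(.6096,.1687,.104)))
goto((.5325,-.1487,.25,.92),(.5325,-.1487,.102,.92))
K=imaging.get_calibration('wrist'); p,d=imaging.snapshot('wrist'); save('w6',p); pickle.dump(K,open('/tmp/w6.pkl','wb'))
E
```

```text
clock: 8.78
ee_pos: [0.5298, -0.1516, 0.2461]
eef_rot: [0.897, 0.442, 0.003, -0.002]
ft_force: [0.2, -0.5, -0.5]
opening: 0.0501
[362.43954902 182.43156429] s5 px (362.3333333333333, 183.33333333333334) [362.57493785 178.93296477]
t 8.78 at [ 0.5298 -0.1516  0.2461] psi 0.916 open 0.0501 F [ 0.2 -0.5 -0.5] q7 -0.59
(0.5325, -0.1487, 0.25, 0.92) delta [0.4, 0.04, -0.38] ang [-0.002, -0.007, -0.004]
(0.5325, -0.1487, 0.102, 0.92) delta [0.3, 0.07, 14.42] ang [-0.002, -0.007, -0.004]
```

View pics/w6.png

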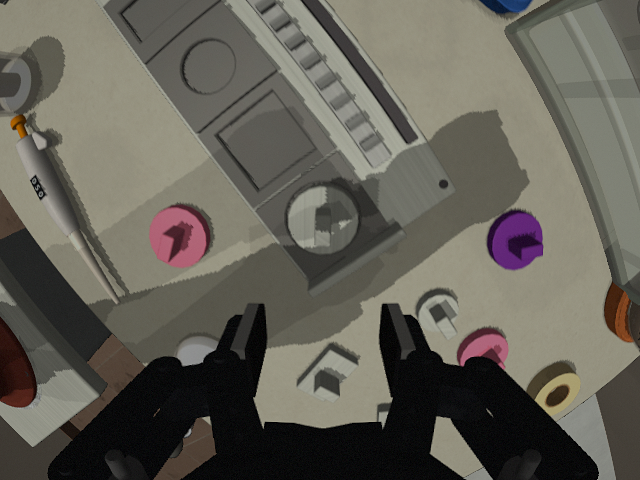

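Run:
```python
from h import *
import pickle
K=pickle.load(open('/tmp/w6.pkl','rb')); p=cv2.imread('pics/w6.png'); c=p[150:270,250:400]; 
u=proj('wrist',(.5325,-.1487,.054),K); print(u,((u-[250,150])*5))
cv2.imwrite('pics/w6a.png',cv2.resize(c,None,fx=5,fy=5,interpolation=cv2.INTER_CUBIC))
```

```text
[323.82092919 232.81073691] [369.10464594 414.05368455]
```

View pics/w6a.png

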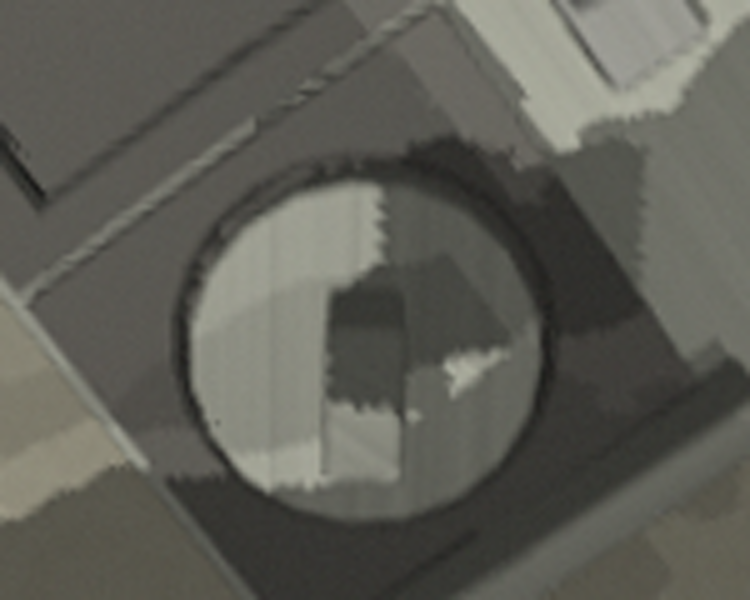

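```bash
python3 -m handwheel '[{"angular":[0,-0.007,0],"delta_pos":[0.4,0,4],"claw":5},{"angular":[0,-0.007,0],"delta_pos":[0.4,0,8],"claw":5},{"angular":[0,-0.007,0],"delta_pos":[0.4,0,12],"claw":5},{"angular":[0,-0.007,0],"delta_pos":[0.4,0,14],"claw":5},{"angular":[0,-0.007,0],"delta_pos":[0.4,0,14.4],"claw":5},{"angular":[0,-0.007,0],"delta_pos":[0.4,0,14.4],"claw":3}]' 60
python3 -m handwheel '[{"angular":[0,0,0],"delta_pos":[0,0,0],"claw":2},{"angular":[0,0,0],"delta_pos":[0,0,0],"claw":1},{"angular":[0,0,0],"delta_pos":[0,0,0],"claw":0.8},{"angular":[0,0,0],"delta_pos":[0,0,0],"claw":0.8},{"angular":[0,0,0],"delta_pos":[0,0,0],"claw":0.8}]' 60
python3 -m handwheel '[{"angular":[0,0,0],"delta_pos":[0,0,-1.5],"claw":0.8},{"angular":[0,0,0],"delta_pos":[0,0,-5],"claw":0.8},{"angular":[0,0,0],"delta_pos":[0,0,-10],"claw":0.8},{"angular":[0,0,0],"delta_pos":[0,0,-15],"claw":0.8},{"angular":[0,0,0],"delta_pos":[0,0,-15],"claw":0.8}]' 60
python3 - <<'E'
from h import *
goto((.50,.10,.28,0),(.40,.33,.28,0.5))
E
```

```text
clock: 9.57
ee_pos: [0.5342, -0.1433, 0.1029]
eef_rot: [0.896, 0.445, 0.001, -0.001]
ft_force: [0.4, -0.2, 0.5]
opening: 0.033
clock: 10.2
ee_pos: [0.5351, -0.1431, 0.1042]
eef_rot: [0.896, 0.445, 0.002, -0.001]
ft_force: [0.4, 0.9, 7.1]
opening: 0.0105
clock: 10.82
ee_pos: [0.5365, -0.1441, 0.2591]
eef_rot: [0.896, 0.444, 0.006, 0.002]
ft_force: [-0.6, 0.6, -2.2]
opening: 0.0107
t 10.82 at [ 0.5365 -0.1441  0.2591] psi 0.921 open 0.0107 F [-0.6  0.6 -2.2] q7 -0.6
(0.5, 0.1, 0.28, 0) delta [17.24, -17.65, -2.12] ang [0.005, -0.012, 0.921]
(0.4, 0.33, 0.28, 0.5) delta [29.51, -39.53, -2.23] ang [0.008, -0.01, 0.421]
```

Run:
```python
from h import *
goto((.47,.05,.26,.92),(.43,.28,.26,.92))
```

```text
t 10.82 at [ 0.5365 -0.1441  0.2591] psi 0.921 open 0.0107 F [-0.6  0.6 -2.2] q7 -0.6
(0.47, 0.05, 0.26, 0.92) delta [11.43, -17.03, -0.16] ang [0.01, -0.008, 0.001]
(0.43, 0.28, 0.26, 0.92) delta [27.32, -34.13, -0.2] ang [0.01, -0.008, 0.001]
```

```bash
python3 -m handwheel '[{"angular":[0,0,0],"delta_pos":[3,-4,-0.5],"claw":0.8},{"angular":[0,0,0],"delta_pos":[7,-8,-0.5],"claw":0.8},{"angular":[0,0,0],"delta_pos":[10,-13,-0.5],"claw":0.8},{"angular":[0,0,0],"delta_pos":[14,-18,-0.5],"claw":0.8},{"angular":[0,0,0],"delta_pos":[18,-23,-0.5],"claw":0.8},{"angular":[0,0,0],"delta_pos":[22,-28,-0.5],"claw":0.8},{"angular":[0,0,0],"delta_pos":[25.5,-32,-0.5],"claw":0.8},{"angular":[0,0,0],"delta_pos":[27.3,-34.1,-0.5],"claw":0.8}]'
python3 -m handwheel '[{"angular":[0,0,0],"delta_pos":[0,0,0],"claw":0.8},{"angular":[0,0,0],"delta_pos":[0,0,0],"claw":0.8}]'
python3 - <<'E'
from h import *
import pickle
goto()
K=imaging.get_calibration('wrist'); p,d=imaging.snapshot('wrist'); save('w7',p); pickle.dump(K,open('/tmp/w7.pkl','wb'))
E
```

```text
clock: 11.82
ee_pos: [0.4277, 0.283, 0.2624]
eef_rot: [0.895, 0.447, 0.005, 0.002]
ft_force: [-0.2, -0.9, -1.7]
opening: 0.0106
clock: 12.08
ee_pos: [0.4275, 0.2813, 0.2616]
eef_rot: [0.895, 0.446, 0.004, 0.002]
ft_force: [-0.8, -0.1, -2.0]
opening: 0.0109
t 12.07 at [0.4275 0.2813 0.2616] psi 0.926 open 0.0109 F [-0.8 -0.1 -2. ] q7 -1.47
```

View pics/w7.png

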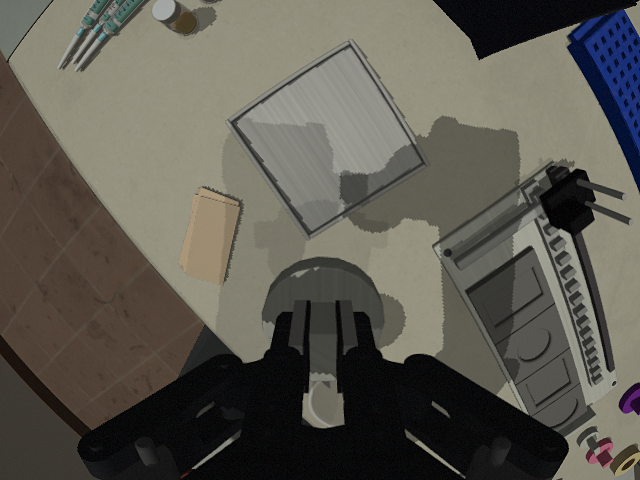

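Run:
```python
from h import *
import pickle
K=pickle.load(open('/tmp/w7.pkl','rb'))
P=np.array([ray('wrist',u,v,.014,K)[:2] for u,v in [(351,40),(428,163),(309,237),(228,122)]])
print(P.round(3).tolist(),P.mean(0).round(4),np.linalg.norm(np.roll(P,-1,0)-P,axis=1).round(4))
c=P.mean(0); off=6e-3*np.array([np.cos(.92),np.sin(.92)])
x,y=c+off
goto((x,y,.26,.92),(x,y,.0965,.92))
```

```text
[[0.542, 0.39], [0.533, 0.265], [0.409, 0.274], [0.416, 0.398]] [0.4751 0.3317] [0.1255 0.1249 0.1244 0.1255]
t 12.12 at [0.428  0.2808 0.2618] psi 0.924 open 0.0108 F [-0.4  0.3 -1.9] q7 -1.47
(np.float64(0.4787466595084772), np.float64(0.3364420164139756), 0.26, 0.92) delta [7.5, 0.69, 0.22] ang [0.008, -0.005, 0.004]
(np.float64(0.4787466595084772), np.float64(0.3364420164139756), 0.0965, 0.92) delta [7.42, 0.56, 16.57] ang [0.008, -0.005, 0.004]
```

```bash
python3 -m handwheel '[{"angular":[0,0,0],"delta_pos":[4,0.4,0],"claw":0.8},{"angular":[0,0,0],"delta_pos":[7.3,0.6,2],"claw":0.8},{"angular":[0,0,0],"delta_pos":[7.3,0.6,6],"claw":0.8},{"angular":[0,0,0],"delta_pos":[7.3,0.6,10],"claw":0.8},{"angular":[0,0,0],"delta_pos":[7.3,0.6,14],"claw":0.8},{"angular":[0,0,0],"delta_pos":[7.3,0.6,15.5],"claw":0.8},{"angular":[0,0,0],"delta_pos":[7.3,0.6,16.2],"claw":0.8},{"angular":[0,0,0],"delta_pos":[7.3,0.6,16.2],"claw":0.8}]'
python3 - <<'E'
from h import *
goto()
E
```

```text
clock: 13.12
ee_pos: [0.479, 0.3353, 0.101]
eef_rot: [0.895, 0.445, 0.005, 0.003]
ft_force: [-0.5, 0.6, -1.0]
opening: 0.0105
t 13.12 at [0.479  0.3353 0.101 ] psi 0.923 open 0.0105 F [-0.5  0.6 -1. ] q7 -1.58
```

```bash
python3 -m handwheel '[{"angular":[0,0,0],"delta_pos":[0,0,0.3],"claw":0.8},{"angular":[0,0,0],"delta_pos":[0,0,0.5],"claw":0.8},{"angular":[0,0,0],"delta_pos":[0,0,0.6],"claw":0.8},{"angular":[0,0,0],"delta_pos":[0,0,0.6],"claw":0.8}]'
python3 -m handwheel '[{"angular":[0,0,0],"delta_pos":[0,0,0],"claw":2},{"angular":[0,0,0],"delta_pos":[0,0,0],"claw":3.5},{"angular":[0,0,0],"delta_pos":[0,0,0],"claw":4.5},{"angular":[0,0,0],"delta_pos":[0,0,0],"claw":4.5},{"angular":[0,0,0],"delta_pos":[0,0,-3],"claw":4.5},{"angular":[0,0,0],"delta_pos":[0,0,-8],"claw":4.5},{"angular":[0,0,0],"delta_pos":[0,0,-13],"claw":4.5},{"angular":[0,0,0],"delta_pos":[0,0,-16],"claw":4.5}]'
python3 - <<'E'
from h import *
goto()
for c in ('scene','side'):
    p,d=imaging.snapshot(c); save(c+'8',p); 
p=cv2.imread('pics/scene8.png')[270:390,130:290]; cv2.imwrite('pics/s8a.png',cv2.resize(p,None,fx=4,fy=4))
E
```

```text
clock: 13.62
ee_pos: [0.4796, 0.3355, 0.0963]
eef_rot: [0.895, 0.445, 0.006, 0.003]
ft_force: [-0.9, -1.2, 4.8]
opening: 0.0103
clock: 14.62
ee_pos: [0.478, 0.336, 0.2591]
eef_rot: [0.895, 0.445, 0.007, 0.002]
ft_force: [0.6, 1.2, 0.1]
opening: 0.0447
t 14.62 at [0.478  0.336  0.2591] psi 0.923 open 0.0447 F [0.6 1.2 0.1] q7 -1.5
```

View pics/s8a.png

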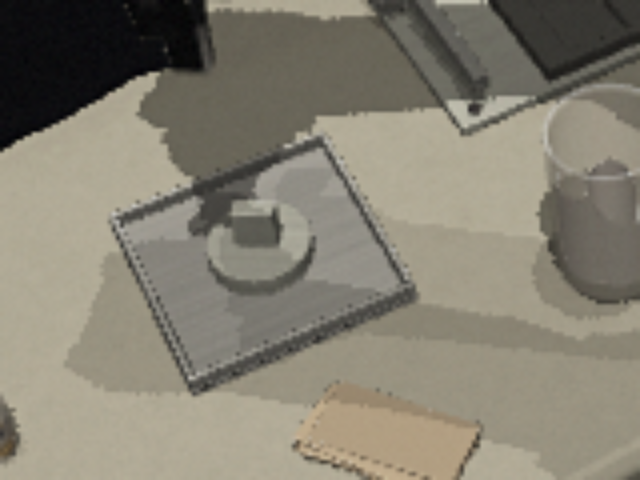

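View pics/side8.png

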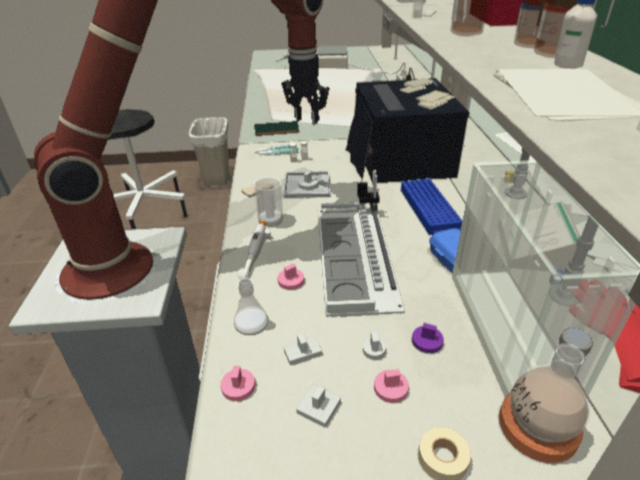

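Run:
```python
from h import *
goto((.52,.02,.26,1.2),(.5625,-.31,.26,1.6),)
```

```text
t 14.72 at [0.4789 0.3368 0.2603] psi 0.923 open 0.0451 F [ 0.2 -0.1 -0.1] q7 -1.5
(0.52, 0.02, 0.26, 1.2) delta [-22.78, 22.4, -0.07] ang [0.014, -0.014, -0.277]
(0.5625, -0.31, 0.26, 1.6) delta [-46.53, 45.7, -0.17] ang [0.017, -0.011, -0.677]
```

```bash
python3 -m handwheel '[{"angular":[0,0,-0.05],"delta_pos":[-4,3.9,-0.2],"claw":4.5},{"angular":[0,0,-0.1],"delta_pos":[-8,7.8,-0.2],"claw":4.5},{"angular":[0,0,-0.15],"delta_pos":[-12,11.7,-0.2],"claw":4.5},{"angular":[0,0,-0.2],"delta_pos":[-16,15.6,-0.2],"claw":4.5},{"angular":[0,0,-0.26],"delta_pos":[-20,19.5,-0.2],"claw":4.5},{"angular":[0,0,-0.32],"delta_pos":[-24,23.4,-0.2],"claw":4.5},{"angular":[0,0,-0.38],"delta_pos":[-28,27.3,-0.2],"claw":4.5},{"angular":[0,0,-0.45],"delta_pos":[-31,30.5,-0.2],"claw":4.5}]'
python3 - <<'E'
from h import *
goto((.5625,-.31,.26,1.6),)
E
```

```text
clock: 15.72
ee_pos: [0.5343, -0.0974, 0.2596]
eef_rot: [0.773, 0.634, 0.008, 0.003]
ft_force: [-0.4, -0.3, -0.5]
opening: 0.0451
t 15.72 at [ 0.5343 -0.0974  0.2596] psi 1.373 open 0.0451 F [-0.4 -0.3 -0.5] q7 -0.33
(0.5625, -0.31, 0.26, 1.6) delta [-20.29, 6.95, -0.1] ang [0.016, -0.007, -0.227]
```

```bash
python3 -m handwheel '[{"angular":[0.016,-0.007,-0.08],"delta_pos":[-5,2,0],"claw":4.5},{"angular":[0.016,-0.007,-0.16],"delta_pos":[-10,4,0],"claw":4.5},{"angular":[0.016,-0.007,-0.22],"delta_pos":[-15,5.5,0],"claw":4.5},{"angular":[0.016,-0.007,-0.22],"delta_pos":[-18.4,6.6,0],"claw":4.5},{"angular":[0.016,-0.007,-0.22],"delta_pos":[-18.4,6.6,0],"claw":4.5},{"angular":[0.016,-0.007,-0.22],"delta_pos":[-18.4,6.6,0],"claw":4.5},{"angular":[0.016,-0.007,-0.22],"delta_pos":[-18.4,6.6,0],"claw":4.5}]'
python3 - <<'E'
from h import *
import pickle
goto((.5625,-.2912,.26,1.6))
K=imaging.get_calibration('wrist'); p,d=imaging.snapshot('wrist'); save('w9',p); pickle.dump(K,open('/tmp/w9.pkl','wb'))
print(proj('wrist',(.5625,-.2912,.042),K),proj('wrist',(.5625,-.2912,.014),K))
E
```

```text
clock: 16.6
ee_pos: [0.5631, -0.2885, 0.2589]
eef_rot: [0.698, 0.716, 0.0, -0.0]
ft_force: [-0.4, 0.3, -0.2]
opening: 0.0449
t 16.6 at [ 0.5631 -0.2885  0.2589] psi 1.596 open 0.0449 F [-0.4  0.3 -0.2] q7 0.17
(0.5625, -0.2912, 0.26, 1.6) delta [-0.27, -0.07, -0.11] ang [-0.0, -0.001, -0.004]
[321.81511453 230.08201471] [321.88850412 220.82926224]
```

View pics/w9.png

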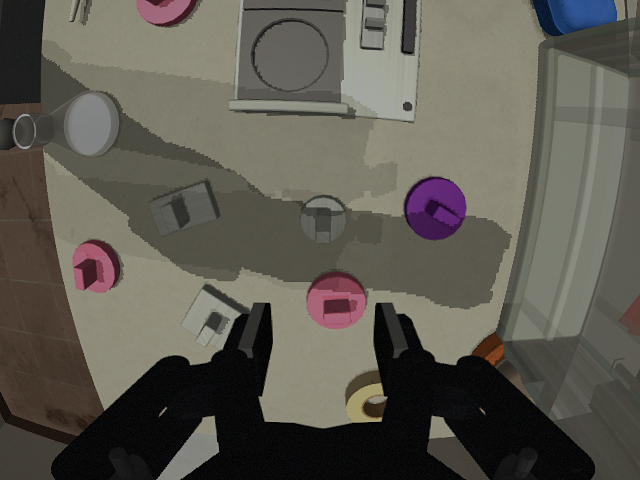

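```bash
python3 -m handwheel '[{"angular":[0,0,0],"delta_pos":[-0.25,0,4],"claw":4.5},{"angular":[0,0,0],"delta_pos":[-0.25,0,8],"claw":4.5},{"angular":[0,0,0],"delta_pos":[-0.25,0,12],"claw":4.5},{"angular":[0,0,0],"delta_pos":[-0.25,0,15.5],"claw":4.5},{"angular":[0,0,0],"delta_pos":[-0.25,0,16.8],"claw":4.5},{"angular":[0,0,0],"delta_pos":[-0.25,0,16.8],"claw":4.5}]' 60
python3 - <<'E'
from h import *
goto((.5625,-.2912,.092,1.6))
E
```

```text
clock: 17.4
ee_pos: [0.5633, -0.2905, 0.091]
eef_rot: [0.698, 0.716, 0.0, -0.001]
ft_force: [0.6, -0.6, 0.1]
opening: 0.0449
t 17.4 at [ 0.5633 -0.2905  0.091 ] psi 1.597 open 0.0449 F [ 0.6 -0.6  0.1] q7 0.08
(0.5625, -0.2912, 0.092, 1.6) delta [-0.06, -0.08, -0.1] ang [-0.001, -0.001, -0.003]
```

```bash
python3 -m handwheel '[{"angular":[0,0,0],"delta_pos":[0,0,0],"claw":3},{"angular":[0,0,0],"delta_pos":[0,0,0],"claw":1.8},{"angular":[0,0,0],"delta_pos":[0,0,0],"claw":0.8},{"angular":[0,0,0],"delta_pos":[0,0,0],"claw":0.8},{"angular":[0,0,0],"delta_pos":[0,0,0],"claw":0.8},{"angular":[0,0,0],"delta_pos":[0,0,0],"claw":0.8}]' 60
python3 -m handwheel '[{"angular":[0,0,0],"delta_pos":[0,0,-1.5],"claw":0.8},{"angular":[0,0,0],"delta_pos":[0,0,-5],"claw":0.8},{"angular":[0,0,0],"delta_pos":[0,0,-9],"claw":0.8},{"angular":[0,0,0],"delta_pos":[0,0,-13],"claw":0.8},{"angular":[0,0,0],"delta_pos":[0,0,-13],"claw":0.8}]' 60
python3 - <<'E'
from h import *
goto((.5375,.0109,.22,1.539),(.5375,.0109,.13,1.539))
E
```

```text
clock: 18.15
ee_pos: [0.5641, -0.2908, 0.0925]
eef_rot: [0.698, 0.716, 0.0, 0.001]
ft_force: [-1.1, 0.9, 6.2]
opening: 0.0106
clock: 18.77
ee_pos: [0.5657, -0.2911, 0.2269]
eef_rot: [0.698, 0.716, 0.002, 0.004]
ft_force: [0.2, -0.9, -1.5]
opening: 0.011
t 18.77 at [ 0.5657 -0.2911  0.2269] psi 1.597 open 0.011 F [ 0.2 -0.9 -1.5] q7 0.15
(0.5375, 0.0109, 0.22, 1.539) delta [30.27, -2.04, 0.56] ang [0.009, 0.003, 0.058]
(0.5375, 0.0109, 0.13, 1.539) delta [30.3, -2.12, 9.56] ang [0.009, 0.003, 0.058]
```

```bash
python3 -m handwheel '[{"angular":[0.009,0.003,0.02],"delta_pos":[4.5,-0.3,0.5],"claw":0.8},{"angular":[0.009,0.003,0.04],"delta_pos":[9,-0.6,0.5],"claw":0.8},{"angular":[0.009,0.003,0.058],"delta_pos":[14,-1,0.5],"claw":0.8},{"angular":[0.009,0.003,0.058],"delta_pos":[19,-1.3,0.5],"claw":0.8},{"angular":[0.009,0.003,0.058],"delta_pos":[24,-1.6,0.5],"claw":0.8},{"angular":[0.009,0.003,0.058],"delta_pos":[28,-1.9,1.5],"claw":0.8},{"angular":[0.009,0.003,0.058],"delta_pos":[30.3,-2.1,4],"claw":0.8},{"angular":[0.009,0.003,0.058],"delta_pos":[30.3,-2.1,6],"claw":0.8}]'
python3 -m handwheel '[{"angular":[0,0,0],"delta_pos":[0,0,0],"claw":0.8},{"angular":[0,0,0],"delta_pos":[0,0,0],"claw":0.8}]'
python3 - <<'E'
from h import *
import pickle
goto((.5375,.0109,.13,1.539))
K=imaging.get_calibration('wrist'); p,d=imaging.snapshot('wrist'); save('w10',p); pickle.dump(K,open('/tmp/w10.pkl','wb'))
s=robot.sense(); print(proj('wrist',(.5375,.0109,.018),K))
E
```

```text
clock: 19.77
ee_pos: [0.5359, 0.0141, 0.1642]
eef_rot: [0.716, 0.698, -0.0, -0.001]
ft_force: [0.1, -0.5, -1.0]
opening: 0.0105
clock: 20.02
ee_pos: [0.5358, 0.0141, 0.1642]
eef_rot: [0.717, 0.698, -0.001, -0.002]
ft_force: [0.5, 0.4, -1.7]
opening: 0.0107
t 20.02 at [0.5358 0.0141 0.1642] psi 1.544 open 0.0107 F [ 0.5  0.4 -1.7] q7 -0.47
(0.5375, 0.0109, 0.13, 1.539) delta [-0.32, 0.19, 3.42] ang [-0.003, -0.002, 0.005]
[326.16480261 263.75946082]
```

View pics/w10.png

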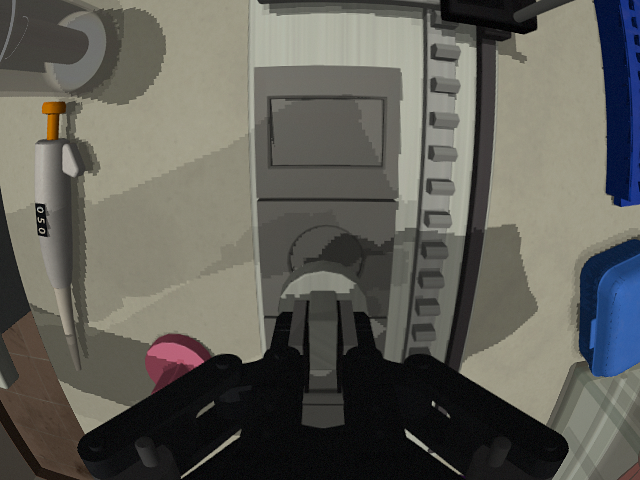

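```bash
python3 -m handwheel '[{"angular":[-0.003,-0.002,0],"delta_pos":[-0.28,0.19,0],"claw":0.8},{"angular":[-0.003,-0.002,0],"delta_pos":[-0.28,0.19,2],"claw":0.8},{"angular":[-0.003,-0.002,0],"delta_pos":[-0.28,0.19,4],"claw":0.8},{"angular":[-0.003,-0.002,0],"delta_pos":[-0.28,0.19,4.6],"claw":0.8},{"angular":[-0.003,-0.002,0],"delta_pos":[-0.28,0.19,4.6],"claw":0.8},{"angular":[-0.003,-0.002,0],"delta_pos":[-0.28,0.19,4.6],"claw":0.8}]'
python3 - <<'E'
from h import *
import pickle
goto((.5375,.0112,.1035,1.539))
K=imaging.get_calibration('wrist'); p,d=imaging.snapshot('wrist'); save('w11',p); pickle.dump(K,open('/tmp/w11.pkl','wb'))
E
python3 -c "
import cv2; p=cv2.imread('pics/w11.png')[170:420,220:430]; cv2.imwrite('pics/w11a.png',cv2.resize(p,None,fx=2.4,fy=2.4,interpolation=2))"
```

```text
clock: 20.82
ee_pos: [0.5385, 0.0111, 0.1195]
eef_rot: [0.717, 0.697, 0.001, 0.001]
ft_force: [-0.4, 0.5, -2.2]
opening: 0.0103
t 20.82 at [0.5385 0.0111 0.1195] psi 1.543 open 0.0103 F [-0.4  0.5 -2.2] q7 -0.51
(0.5375, 0.0112, 0.1035, 1.539) delta [0.01, -0.1, 1.6] ang [0.003, 0.0, 0.004]
```

View pics/w11a.png

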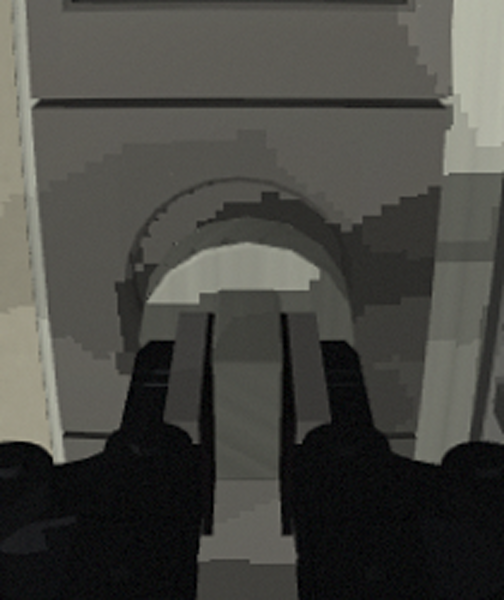

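```bash
python3 -m handwheel '[{"angular":[0.003,0,0],"delta_pos":[0,-0.12,0],"claw":0.8},{"angular":[0.003,0,0],"delta_pos":[0,-0.12,0.5],"claw":0.8},{"angular":[0.003,0,0],"delta_pos":[0,-0.12,1],"claw":0.8},{"angular":[0.003,0,0],"delta_pos":[0,-0.12,1.4],"claw":0.8},{"angular":[0.003,0,0],"delta_pos":[0,-0.12,1.7],"claw":0.8},{"angular":[0.003,0,0],"delta_pos":[0,-0.12,1.7],"claw":0.8}]'
python3 - <<'E'
from h import *
goto((.5375,.0112,.1035,1.539))
E
```

```text
clock: 21.62
ee_pos: [0.5371, 0.0112, 0.1044]
eef_rot: [0.717, 0.697, -0.001, 0.001]
ft_force: [-4.8, -0.2, 14.3]
opening: 0.0109
t 21.62 at [0.5371 0.0112 0.1044] psi 1.543 open 0.0109 F [-4.8 -0.2 14.3] q7 -0.52
(0.5375, 0.0112, 0.1035, 1.539) delta [0.0, 0.04, 0.09] ang [-0.0, 0.002, 0.004]
```

```bash
python3 -m handwheel '[{"angular":[0,0,0],"delta_pos":[0,0,0],"claw":2},{"angular":[0,0,0],"delta_pos":[0,0,0],"claw":3.5},{"angular":[0,0,0],"delta_pos":[0,0,0],"claw":4.5},{"angular":[0,0,0],"delta_pos":[0,0,0],"claw":4.5},{"angular":[0,0,0],"delta_pos":[0,0,-3],"claw":4.5},{"angular":[0,0,0],"delta_pos":[0,0,-8],"claw":4.5},{"angular":[0,0,0],"delta_pos":[0,0,-13],"claw":4.5},{"angular":[0,0,0],"delta_pos":[0,0,-15.5],"claw":4.5}]'
python3 - <<'E'
from h import *
import pickle
goto((.434,-.2840,.26,1.86),(.4544,-.3988,.26,.975))
K=imaging.get_calibration('wrist'); p,d=imaging.snapshot('wrist'); save('w12',p); pickle.dump(K,open('/tmp/w12.pkl','wb'))
p,d=imaging.snapshot('side'); save('side12',p[180:430,210:450].repeat(2,0).repeat(2,1))
E
```

```text
clock: 22.62
ee_pos: [0.5379, 0.0117, 0.2621]
eef_rot: [0.717, 0.697, 0.001, 0.002]
ft_force: [0.7, -1.1, 0.2]
opening: 0.0448
t 22.62 at [0.5379 0.0117 0.2621] psi 1.543 open 0.0448 F [ 0.7 -1.1  0.2] q7 -0.39
(0.434, -0.284, 0.26, 1.86) delta [-29.85, -9.58, 0.21] ang [0.004, 0.002, -0.317]
(0.4544, -0.3988, 0.26, 0.975) delta [-41.27, -7.22, 0.23] ang [0.004, 0.0, 0.568]
```

View pics/w12.png

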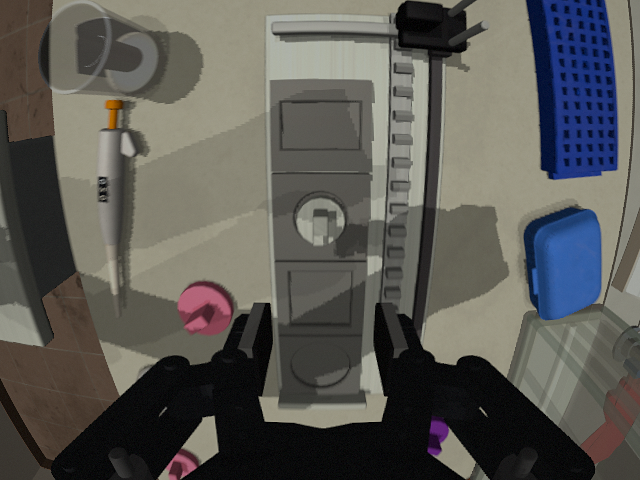

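View pics/side12.png

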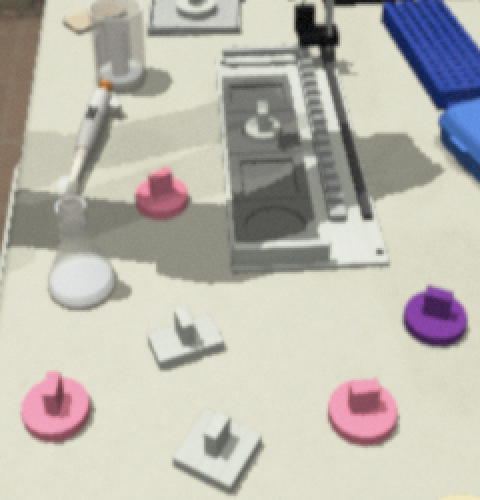

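```bash
python3 -m handwheel '[{"angular":[0,0,0.07],"delta_pos":[-5,-0.9,0],"claw":4.5},{"angular":[0,0,0.14],"delta_pos":[-10,-1.8,0],"claw":4.5},{"angular":[0,0,0.21],"delta_pos":[-15,-2.7,0],"claw":4.5},{"angular":[0,0,0.28],"delta_pos":[-20,-3.6,0],"claw":4.5},{"angular":[0,0,0.36],"delta_pos":[-25,-4.5,0],"claw":4.5},{"angular":[0,0,0.44],"delta_pos":[-30,-5.4,0],"claw":4.5},{"angular":[0,0,0.52],"delta_pos":[-35,-6.3,0],"claw":4.5},{"angular":[0,0,0.568],"delta_pos":[-39,-7,0],"claw":4.5}]'
python3 - <<'E'
from h import *
import pickle
goto((.4544,-.3988,.26,.975))
K=pickle.load(open('/tmp/w12.pkl','rb')); p=cv2.imread('pics/w12.png')
x,y,t=np.load('bed.npy'); c,s=np.cos(t),np.sin(t)
W=lambda a,b,z:(x+(c*a-s*b)/1e3,y+(s*a+c*b)/1e3,z)
S=5; im=cv2.resize(p[70:340,250:400],None,fx=S,fy=S,interpolation=cv2.INTER_CUBIC)
def poly(L,col): cv2.polylines(im,[np.int32([(proj('wrist',q,K)-[250,70]+.5)*S for q in L])],True,col,1)
for (cx,cy,hx,hy) in [(-12,95,33,20),(-12,-65,29,29)]:
    poly([W(cx+i*hx,cy+j*hy,.018) for i,j in [(1,1),(1,-1),(-1,-1),(-1,1)]],(0,0,255))
th=np.linspace(0,6.28,60); poly([W(-12+23*np.cos(a),15+23*np.sin(a),.018) for a in th],(0,0,255)); poly([W(-12+21*np.cos(a),15+21*np.sin(a),.026) for a in th],(0,255,0))
cv2.imwrite('pics/o12a.png',im[:590]);cv2.imwrite('pics/o12b.png',im[590:1190])
E
```

```text
clock: 23.72
ee_pos: [0.4562, -0.3782, 0.2604]
eef_rot: [0.884, 0.467, 0.002, 0.001]
ft_force: [-0.2, -0.1, 0.2]
opening: 0.0452
t 23.73 at [ 0.4562 -0.3782  0.2604] psi 0.971 open 0.0452 F [-0.2 -0.1  0.2] q7 -0.13
(0.4544, -0.3988, 0.26, 0.975) delta [-1.8, 1.01, 0.04] ang [0.003, -0.002, -0.004]
```

View pics/o12a.png

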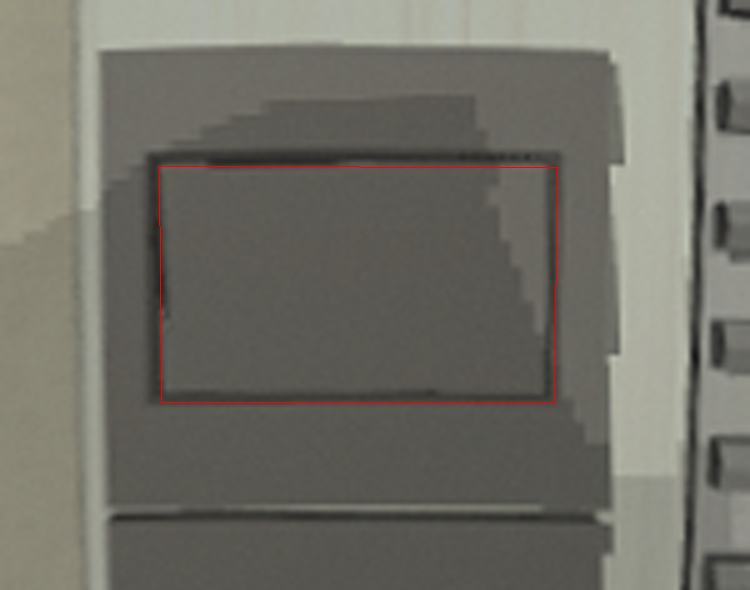

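View pics/o12b.png

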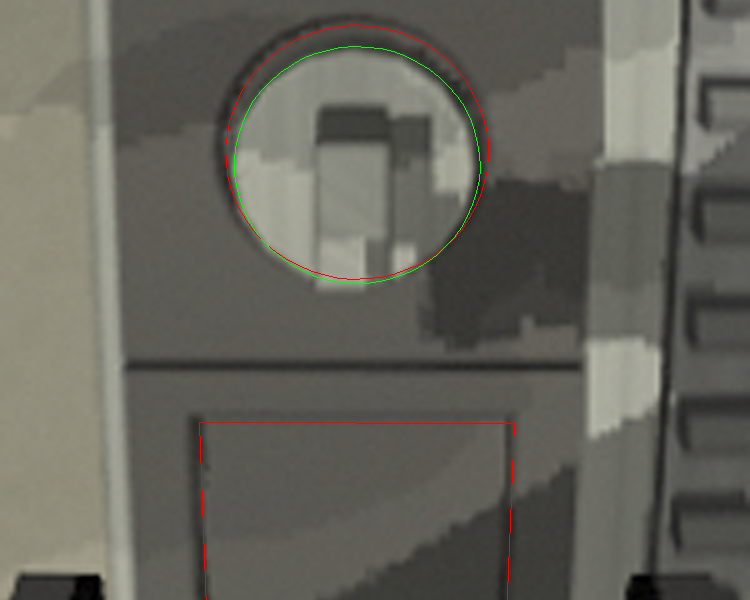

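```bash
python3 -m handwheel '[{"angular":[0,0,0],"delta_pos":[-1,0.5,0],"claw":4.5},{"angular":[0,0,0],"delta_pos":[-1.8,1,0],"claw":4.5},{"angular":[0,0,0],"delta_pos":[-1.8,1,0],"claw":4.5},{"angular":[0,0,0],"delta_pos":[-1.8,1,0],"claw":4.5}]'
cat > look.py <<'E'
from h import *
import pickle,sys
def look(n,x,y,th,hx,hy,S=5,u0=240,v0=130,w=160,h=120):
    """overlay foot (hx,hy mm; hy=None round) at z 14 and fin top at z 42; th = mount x axis angle"""
    K=imaging.get_calibration('wrist'); p,d=imaging.snapshot('wrist'); save(n,p); pickle.dump(K,open('/tmp/'+n+'.pkl','wb'))
    im=cv2.cvtColor(cv2.resize(p[v0:v0+h,u0:u0+w],None,fx=S,fy=S,interpolation=cv2.INTER_CUBIC),cv2.COLOR_RGB2BGR)
    c,s=np.cos(th),np.sin(th)
    W=lambda a,b,z:(x+(c*a-s*b)/1e3,y+(s*a+c*b)/1e3,z)
    def poly(L,col): cv2.polylines(im,[np.int32([(proj('wrist',q,K)-[u0,v0]+.5)*S for q in L])],True,col,1)
    sq=[(1,1),(1,-1),(-1,-1),(-1,1)]
    poly([W(hx*i,hy*j,.014) for i,j in sq],(0,0,255)); poly([W(6*i,12*j,.042) for i,j in sq],(0,255,0))
    cv2.imwrite('pics/'+n+'a.png',im)
E
python3 - <<'E'
from look import *
goto((.4544,-.3988,.26,.975))
look('w13',.4544,-.3988,.975-np.pi/2,27,27)
E
```

```text
clock: 24.22
ee_pos: [0.4552, -0.3969, 0.2605]
eef_rot: [0.884, 0.468, 0.002, 0.001]
ft_force: [0.1, -0.7, -0.0]
opening: 0.0452
t 24.23 at [ 0.4552 -0.3969  0.2605] psi 0.974 open 0.0452 F [ 0.1 -0.7 -0. ] q7 -0.1
(0.4544, -0.3988, 0.26, 0.975) delta [-0.2, 0.04, 0.05] ang [0.003, -0.003, -0.001]
```

View pics/w13a.png

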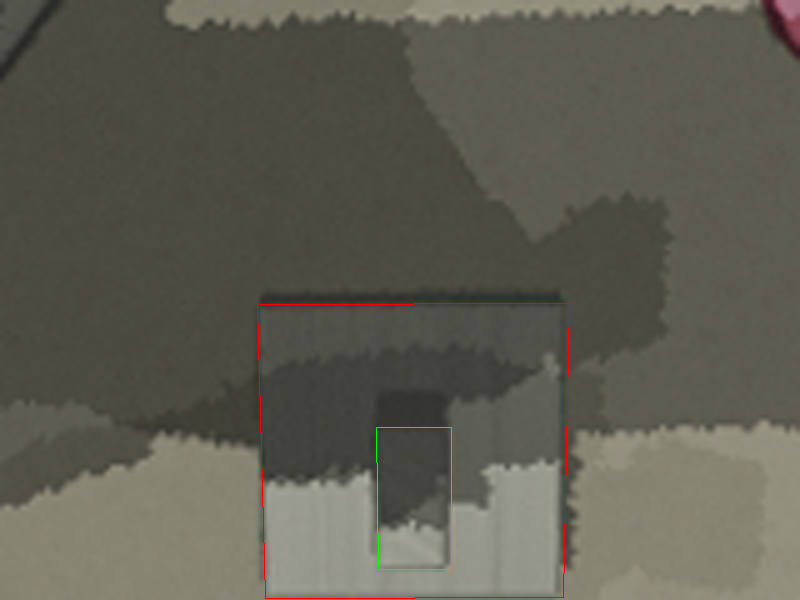

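```bash
python3 -m handwheel '[{"angular":[0.003,-0.003,0],"delta_pos":[-0.2,0,4],"claw":4.5},{"angular":[0.003,-0.003,0],"delta_pos":[-0.2,0,8],"claw":4.5},{"angular":[0.003,-0.003,0],"delta_pos":[-0.2,0,12],"claw":4.5},{"angular":[0.003,-0.003,0],"delta_pos":[-0.2,0,15.5],"claw":4.5},{"angular":[0.003,-0.003,0],"delta_pos":[-0.2,0,16.8],"claw":4.5},{"angular":[0.003,-0.003,0],"delta_pos":[-0.2,0,16.8],"claw":4.5},{"angular":[0.003,-0.003,0],"delta_pos":[-0.2,0,16.8],"claw":4.5}]' 60
python3 - <<'E'
from h import *
goto((.4544,-.3988,.0915,.975))
E
```

```text
clock: 25.15
ee_pos: [0.4557, -0.3991, 0.0942]
eef_rot: [0.884, 0.468, 0.001, 0.002]
ft_force: [0.5, -0.5, 0.4]
opening: 0.0448
t 25.15 at [ 0.4557 -0.3991  0.0942] psi 0.975 open 0.0448 F [ 0.5 -0.5  0.4] q7 -0.18
(0.4544, -0.3988, 0.0915, 0.975) delta [-0.05, -0.13, 0.27] ang [0.003, 0.0, -0.0]
```

```bash
python3 -m handwheel '[{"angular":[0.003,0,0],"delta_pos":[-0.05,-0.1,0.25],"claw":4.5},{"angular":[0.003,0,0],"delta_pos":[-0.05,-0.1,0.25],"claw":3},{"angular":[0.003,0,0],"delta_pos":[-0.05,-0.1,0.25],"claw":1.8},{"angular":[0.003,0,0],"delta_pos":[-0.05,-0.1,0.25],"claw":0.8},{"angular":[0.003,0,0],"delta_pos":[-0.05,-0.1,0.25],"claw":0.8},{"angular":[0.003,0,0],"delta_pos":[-0.05,-0.1,0.25],"claw":0.8},{"angular":[0.003,0,0],"delta_pos":[-0.05,-0.1,0.25],"claw":0.8}]' 60
python3 -m handwheel '[{"angular":[0,0,0],"delta_pos":[0,0,-1.5],"claw":0.8},{"angular":[0,0,0],"delta_pos":[0,0,-5],"claw":0.8},{"angular":[0,0,0],"delta_pos":[0,0,-9],"claw":0.8},{"angular":[0,0,0],"delta_pos":[0,0,-13.5],"claw":0.8},{"angular":[0,0,0],"delta_pos":[0,0,-13.5],"claw":0.8}]' 60
python3 - <<'E'
from h import *
goto((.5343,-.0685,.165,1.539))
E
```

```text
clock: 26.02
ee_pos: [0.4548, -0.3992, 0.0921]
eef_rot: [0.884, 0.468, 0.0, 0.001]
ft_force: [0.2, 1.2, 5.0]
opening: 0.0108
clock: 26.65
ee_pos: [0.4564, -0.3999, 0.2314]
eef_rot: [0.884, 0.468, 0.002, 0.005]
ft_force: [0.8, -0.4, -1.5]
opening: 0.0109
t 26.65 at [ 0.4564 -0.3999  0.2314] psi 0.974 open 0.0109 F [ 0.8 -0.4 -1.5] q7 -0.12
(0.5343, -0.0685, 0.165, 1.539) delta [31.8, -12.23, 6.49] ang [0.009, 0.004, -0.565]
```

```bash
python3 -m handwheel '[{"angular":[0.009,0.004,-0.08],"delta_pos":[4.5,-1.7,0],"claw":0.8},{"angular":[0.009,0.004,-0.16],"delta_pos":[9,-3.5,0],"claw":0.8},{"angular":[0.009,0.004,-0.25],"delta_pos":[14,-5.4,0],"claw":0.8},{"angular":[0.009,0.004,-0.34],"delta_pos":[19,-7.3,0],"claw":0.8},{"angular":[0.009,0.004,-0.43],"delta_pos":[23.5,-9,0],"claw":0.8},{"angular":[0.009,0.004,-0.52],"delta_pos":[28,-10.8,1],"claw":0.8},{"angular":[0.009,0.004,-0.565],"delta_pos":[31.3,-12,3],"claw":0.8},{"angular":[0.009,0.004,-0.565],"delta_pos":[31.8,-12.2,5],"claw":0.8}]'
python3 -m handwheel '[{"angular":[0,0,0],"delta_pos":[0,0,0],"claw":0.8},{"angular":[0,0,0],"delta_pos":[0,0,0],"claw":0.8}]'
python3 - <<'E'
from h import *
goto((.5343,-.0683,.127,1.539))
E
```

```text
clock: 27.65
ee_pos: [0.5342, -0.0644, 0.1786]
eef_rot: [0.716, 0.698, 0.001, -0.001]
ft_force: [-0.3, -0.6, -1.4]
opening: 0.0102
clock: 27.9
ee_pos: [0.5339, -0.0647, 0.1785]
eef_rot: [0.716, 0.698, 0.0, -0.002]
ft_force: [-0.1, -1.0, -1.0]
opening: 0.0105
t 27.9 at [ 0.5339 -0.0647  0.1785] psi 1.546 open 0.0105 F [-0.1 -1.  -1. ] q7 -0.31
(0.5343, -0.0683, 0.127, 1.539) delta [-0.37, 0.06, 5.15] ang [-0.002, -0.003, 0.007]
```

```bash
python3 -m handwheel '[{"angular":[-0.002,-0.003,0.007],"delta_pos":[-0.37,0.06,1],"claw":0.8},{"angular":[-0.002,-0.003,0.007],"delta_pos":[-0.37,0.06,3],"claw":0.8},{"angular":[-0.002,-0.003,0.007],"delta_pos":[-0.37,0.06,5.2],"claw":0.8},{"angular":[-0.002,-0.003,0.007],"delta_pos":[-0.37,0.06,5.8],"claw":0.8},{"angular":[-0.002,-0.003,0.007],"delta_pos":[-0.37,0.06,5.8],"claw":0.8},{"angular":[-0.002,-0.003,0.007],"delta_pos":[-0.37,0.06,5.8],"claw":0.8}]'
python3 - <<'E'
from h import *
import pickle
goto((.5343,-.0685,.1035,1.539))
K=imaging.get_calibration('wrist'); p,d=imaging.snapshot('wrist'); save('w14',p)
im=cv2.imread('pics/w14.png')[170:420,210:440]; cv2.imwrite('pics/w14a.png',cv2.resize(im,None,fx=2.4,fy=2.4,interpolation=2))
E
```

```text
clock: 28.65
ee_pos: [0.5348, -0.0684, 0.1213]
eef_rot: [0.718, 0.696, 0.001, 0.001]
ft_force: [-0.0, -0.1, -0.1]
opening: 0.0108
t 28.65 at [ 0.5348 -0.0684  0.1213] psi 1.538 open 0.0108 F [-0.  -0.1 -0.1] q7 -0.36
(0.5343, -0.0685, 0.1035, 1.539) delta [-0.01, -0.06, 1.78] ang [0.002, 0.0, -0.001]
```

View pics/w14a.png

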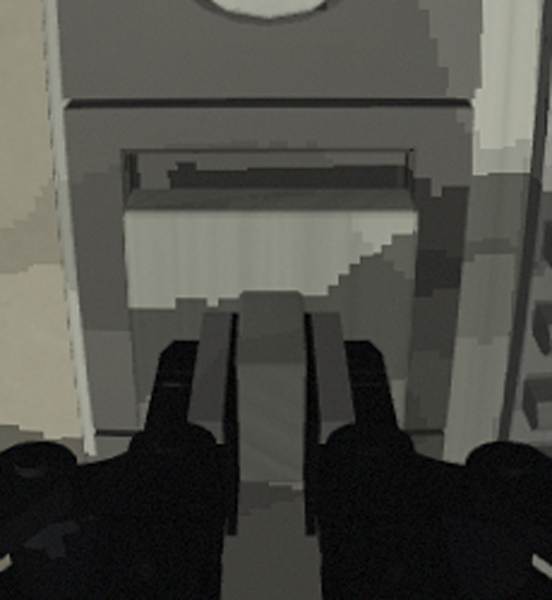

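```bash
python3 -m handwheel '[{"angular":[0.002,0,0],"delta_pos":[0,-0.06,0],"claw":0.8},{"angular":[0.002,0,0],"delta_pos":[0,-0.06,0.6],"claw":0.8},{"angular":[0.002,0,0],"delta_pos":[0,-0.06,1.1],"claw":0.8},{"angular":[0.002,0,0],"delta_pos":[0,-0.06,1.5],"claw":0.8},{"angular":[0.002,0,0],"delta_pos":[0,-0.06,1.9],"claw":0.8},{"angular":[0.002,0,0],"delta_pos":[0,-0.06,1.9],"claw":0.8}]'
python3 - <<'E'
from h import *
goto((.5343,-.0685,.1035,1.539))
E
```

```text
clock: 29.45
ee_pos: [0.5341, -0.0683, 0.1041]
eef_rot: [0.718, 0.696, -0.001, 0.0]
ft_force: [-4.0, -1.5, 12.9]
opening: 0.0109
t 29.45 at [ 0.5341 -0.0683  0.1041] psi 1.539 open 0.0109 F [-4.  -1.5 12.9] q7 -0.38
(0.5343, -0.0685, 0.1035, 1.539) delta [-0.02, 0.02, 0.06] ang [-0.0, 0.001, -0.0]
```

Seated: TCP z is .1041, as expected. Now I release and go for the oblong mount.

```bash
python3 -m handwheel '[{"angular":[0,0,0],"delta_pos":[0,0,0],"claw":2},{"angular":[0,0,0],"delta_pos":[0,0,0],"claw":3.5},{"angular":[0,0,0],"delta_pos":[0,0,0],"claw":4.5},{"angular":[0,0,0],"delta_pos":[0,0,0],"claw":4.5},{"angular":[0,0,0],"delta_pos":[0,0,-3],"claw":4.5},{"angular":[0,0,0],"delta_pos":[0,0,-8],"claw":4.5},{"angular":[0,0,0],"delta_pos":[0,0,-13],"claw":4.5},{"angular":[0,0,0],"delta_pos":[0,0,-16],"claw":4.5}]'
python3 - <<'E'
from h import *
goto((.434,-.2840,.26,1.86))
p,d=imaging.snapshot('wrist'); save('w15',p)
E
```

```text
clock: 30.45
ee_pos: [0.5347, -0.0679, 0.2666]
eef_rot: [0.718, 0.696, 0.001, 0.002]
ft_force: [0.1, 0.6, 0.0]
opening: 0.0449
t 30.45 at [ 0.5347 -0.0679  0.2666] psi 1.539 open 0.0449 F [0.1 0.6 0. ] q7 -0.24
(0.434, -0.284, 0.26, 1.86) delta [-21.93, -9.37, 0.66] ang [0.003, 0.002, -0.321]
```

View pics/w15.png

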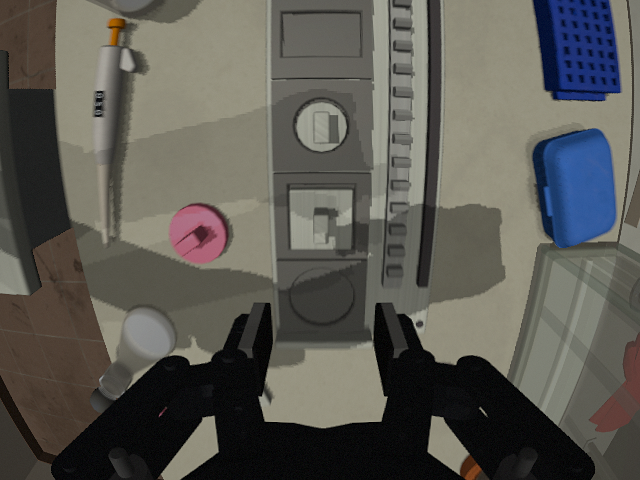

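The square (321,220) and the small round (321,127) both sit in their pockets.

```bash
python3 -m handwheel '[{"angular":[0,0,-0.06],"delta_pos":[-4.5,-1.9,0.2],"claw":4.5},{"angular":[0,0,-0.13],"delta_pos":[-9,-3.8,0.3],"claw":4.5},{"angular":[0,0,-0.2],"delta_pos":[-14,-6,0.4],"claw":4.5},{"angular":[0,0,-0.27],"delta_pos":[-19,-8,0.5],"claw":4.5},{"angular":[0,0,-0.321],"delta_pos":[-22,-9.4,0.6],"claw":4.5},{"angular":[0,0,-0.321],"delta_pos":[-22,-9.4,0.6],"claw":4.5},{"angular":[0,0,-0.321],"delta_pos":[-22,-9.4,0.6],"claw":4.5}]'
python3 - <<'E'
from look import *
goto((.434,-.284,.26,1.86),(.434,-.284,.0915,1.86))
look('w16',.4339,-.2840,.289,31,18)
E
```

```text
clock: 31.38
ee_pos: [0.4357, -0.2835, 0.2632]
eef_rot: [0.598, 0.802, 0.002, 0.004]
ft_force: [-0.0, 0.1, -0.6]
opening: 0.045
t 31.38 at [ 0.4357 -0.2835  0.2632] psi 1.86 open 0.045 F [-0.   0.1 -0.6] q7 0.47
(0.434, -0.284, 0.26, 1.86) delta [0.0, -0.18, 0.32] ang [0.009, 0.004, 0.0]
(0.434, -0.284, 0.0915, 1.86) delta [0.07, -0.33, 17.17] ang [0.009, 0.004, 0.0]
```

View pics/w16a.png

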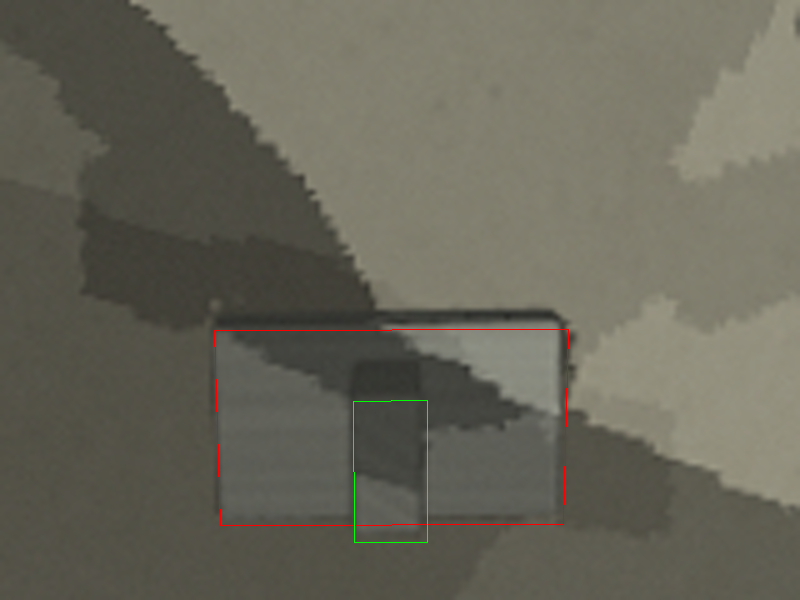

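```bash
python3 -m handwheel '[{"angular":[0.009,0.004,0],"delta_pos":[0.15,-0.35,4],"claw":4.5},{"angular":[0.009,0.004,0],"delta_pos":[0.15,-0.35,8],"claw":4.5},{"angular":[0.009,0.004,0],"delta_pos":[0.15,-0.35,12],"claw":4.5},{"angular":[0.009,0.004,0],"delta_pos":[0.15,-0.35,15.5],"claw":4.5},{"angular":[0.009,0.004,0],"delta_pos":[0.15,-0.35,17.2],"claw":4.5},{"angular":[0.009,0.004,0],"delta_pos":[0.15,-0.35,17.2],"claw":4.5},{"angular":[0.009,0.004,0],"delta_pos":[0.15,-0.35,17.2],"claw":4.5}]' 60
python3 - <<'E'
from h import *
goto((.4333,-.2834,.0918,1.86))
E
```

```text
clock: 32.3
ee_pos: [0.435, -0.2828, 0.0925]
eef_rot: [0.597, 0.802, 0.0, 0.001]
ft_force: [0.3, -0.6, 0.1]
opening: 0.0452
t 32.3 at [ 0.435  -0.2828  0.0925] psi 1.862 open 0.0452 F [ 0.3 -0.6  0.1] q7 0.28
(0.4333, -0.2834, 0.0918, 1.86) delta [-0.01, -0.18, 0.07] ang [0.002, 0.002, 0.002]
```

```bash
python3 -m handwheel '[{"angular":[0.002,0.002,0],"delta_pos":[0,-0.17,0.07],"claw":4.5},{"angular":[0.002,0.002,0],"delta_pos":[0,-0.17,0.07],"claw":3},{"angular":[0.002,0.002,0],"delta_pos":[0,-0.17,0.07],"claw":1.8},{"angular":[0.002,0.002,0],"delta_pos":[0,-0.17,0.07],"claw":0.8},{"angular":[0.002,0.002,0],"delta_pos":[0,-0.17,0.07],"claw":0.8},{"angular":[0.002,0.002,0],"delta_pos":[0,-0.17,0.07],"claw":0.8},{"angular":[0.002,0.002,0],"delta_pos":[0,-0.17,0.07],"claw":0.8}]' 60
python3 -m handwheel '[{"angular":[0,0,0],"delta_pos":[0,0,-1.5],"claw":0.8},{"angular":[0,0,0],"delta_pos":[0,0,-5],"claw":0.8},{"angular":[0,0,0],"delta_pos":[0,0,-9],"claw":0.8},{"angular":[0,0,0],"delta_pos":[0,0,-13.5],"claw":0.8},{"angular":[0,0,0],"delta_pos":[0,0,-13.5],"claw":0.8}]' 60
python3 - <<'E'
from h import *
goto((.5393,.0915,.17,1.539))
E
```

```text
clock: 33.17
ee_pos: [0.4336, -0.2834, 0.0923]
eef_rot: [0.597, 0.802, -0.0, 0.0]
ft_force: [-1.2, 1.0, 5.1]
opening: 0.0108
clock: 33.8
ee_pos: [0.4352, -0.2838, 0.231]
eef_rot: [0.597, 0.802, 0.001, 0.004]
ft_force: [-0.7, 0.5, -1.6]
opening: 0.0109
t 33.8 at [ 0.4352 -0.2838  0.231 ] psi 1.862 open 0.0109 F [-0.7  0.5 -1.6] q7 0.43
(0.5393, 0.0915, 0.17, 1.539) delta [32.99, 20.72, 6.02] ang [0.007, 0.005, 0.323]
```

```bash
python3 -m handwheel '[{"angular":[0.007,0.005,0.05],"delta_pos":[4.3,2.7,0],"claw":0.8},{"angular":[0.007,0.005,0.1],"delta_pos":[8.6,5.4,0],"claw":0.8},{"angular":[0.007,0.005,0.15],"delta_pos":[13,8.2,0],"claw":0.8},{"angular":[0.007,0.005,0.2],"delta_pos":[17.4,10.9,0],"claw":0.8},{"angular":[0.007,0.005,0.25],"delta_pos":[21.8,13.7,0],"claw":0.8},{"angular":[0.007,0.005,0.3],"delta_pos":[26,16.3,0],"claw":0.8},{"angular":[0.007,0.005,0.323],"delta_pos":[30,18.8,1],"claw":0.8},{"angular":[0.007,0.005,0.323],"delta_pos":[32.8,20.6,2],"claw":0.8}]'
python3 -m handwheel '[{"angular":[0,0,0],"delta_pos":[0,0,2],"claw":0.8},{"angular":[0,0,0],"delta_pos":[0,0,4],"claw":0.8},{"angular":[0,0,0],"delta_pos":[0,0,4],"claw":0.8},{"angular":[0,0,0],"delta_pos":[0,0,4],"claw":0.8}]'
python3 - <<'E'
from h import *
goto((.5393,.0915,.121,1.539))
E
```

```text
clock: 34.8
ee_pos: [0.5378, 0.0921, 0.2091]
eef_rot: [0.717, 0.697, -0.001, -0.001]
ft_force: [-0.5, -1.1, -1.6]
opening: 0.0108
clock: 35.3
ee_pos: [0.5378, 0.0921, 0.1692]
eef_rot: [0.717, 0.697, -0.001, -0.001]
ft_force: [0.2, -0.9, -0.7]
opening: 0.0106
t 35.3 at [0.5378 0.0921 0.1692] psi 1.542 open 0.0106 F [ 0.2 -0.9 -0.7] q7 -0.6
(0.5393, 0.0915, 0.121, 1.539) delta [-0.06, 0.17, 4.82] ang [-0.002, -0.0, 0.003]
```

```bash
python3 -m handwheel '[{"angular":[-0.002,0,0.003],"delta_pos":[-0.06,0.15,1],"claw":0.8},{"angular":[-0.002,0,0.003],"delta_pos":[-0.06,0.15,3],"claw":0.8},{"angular":[-0.002,0,0.003],"delta_pos":[-0.06,0.15,4.5],"claw":0.8},{"angular":[-0.002,0,0.003],"delta_pos":[-0.06,0.15,4.8],"claw":0.8},{"angular":[-0.002,0,0.003],"delta_pos":[-0.06,0.15,4.8],"claw":0.8},{"angular":[-0.002,0,0.003],"delta_pos":[-0.06,0.15,4.8],"claw":0.8}]'
python3 - <<'E'
from h import *
goto((.5393,.0915,.1035,1.539))
p,d=imaging.snapshot('wrist'); save('w17',p)
im=cv2.imread('pics/w17.png')[170:420,210:440]; cv2.imwrite('pics/w17a.png',cv2.resize(im,None,fx=2.4,fy=2.4,interpolation=2))
E
```

```text
clock: 36.05
ee_pos: [0.5396, 0.0917, 0.1218]
eef_rot: [0.718, 0.696, 0.001, 0.0]
ft_force: [-0.3, 0.2, -2.1]
opening: 0.0109
t 36.05 at [0.5396 0.0917 0.1218] psi 1.539 open 0.0109 F [-0.3  0.2 -2.1] q7 -0.64
(0.5393, 0.0915, 0.1035, 1.539) delta [-0.02, -0.03, 1.83] ang [0.001, -0.001, -0.0]
```

View pics/w17a.png

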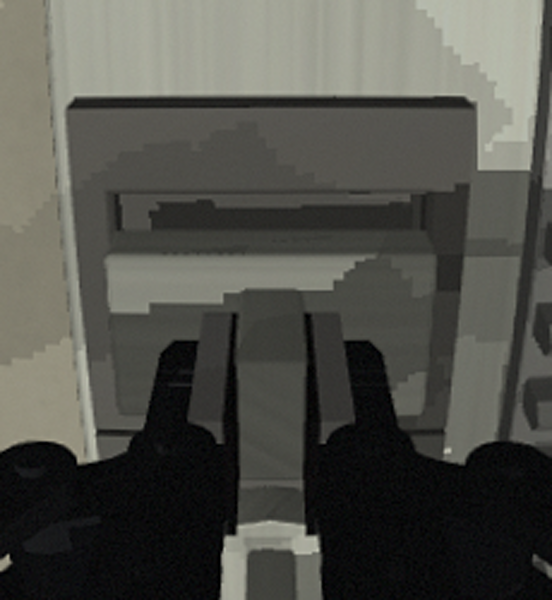

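```bash
python3 -m handwheel '[{"angular":[0.001,0,0],"delta_pos":[-0.02,-0.03,0],"claw":0.8},{"angular":[0.001,0,0],"delta_pos":[-0.02,-0.03,0.6],"claw":0.8},{"angular":[0.001,0,0],"delta_pos":[-0.02,-0.03,1.1],"claw":0.8},{"angular":[0.001,0,0],"delta_pos":[-0.02,-0.03,1.5],"claw":0.8},{"angular":[0.001,0,0],"delta_pos":[-0.02,-0.03,1.9],"claw":0.8},{"angular":[0.001,0,0],"delta_pos":[-0.02,-0.03,1.9],"claw":0.8}]'
python3 - <<'E'
from h import *
goto((.5393,.0915,.1035,1.539))
E
```

```text
clock: 36.85
ee_pos: [0.5391, 0.0915, 0.1043]
eef_rot: [0.718, 0.696, 0.0, 0.0]
ft_force: [-4.1, -0.7, 10.9]
opening: 0.0109
t 36.85 at [0.5391 0.0915 0.1043] psi 1.539 open 0.0109 F [-4.1 -0.7 10.9] q7 -0.65
(0.5393, 0.0915, 0.1035, 1.539) delta [0.0, 0.02, 0.08] ang [0.0, 0.0, -0.0]
```

```bash
python3 -m handwheel '[{"angular":[0,0,0],"delta_pos":[0,0,0],"claw":2},{"angular":[0,0,0],"delta_pos":[0,0,0],"claw":3.5},{"angular":[0,0,0],"delta_pos":[0,0,0],"claw":4.5},{"angular":[0,0,0],"delta_pos":[0,0,0],"claw":4.5},{"angular":[0,0,0],"delta_pos":[0,0,-3],"claw":4.5},{"angular":[0,0,0],"delta_pos":[0,0,-8],"claw":4.5},{"angular":[0,0,0],"delta_pos":[0,0,-13],"claw":4.5},{"angular":[0,0,0],"delta_pos":[0,0,-16],"claw":4.5}]'
python3 -m handwheel '[{"angular":[0,0,0],"delta_pos":[-6,0,-3],"claw":6},{"angular":[0,0,0],"delta_pos":[-12,0,-6],"claw":6},{"angular":[0,0,0],"delta_pos":[-14,0,-6],"claw":6},{"angular":[0,0,0],"delta_pos":[-14,0,-6],"claw":6},{"angular":[0,0,0],"delta_pos":[-14,0,-6],"claw":6}]'
python3 - <<'E'
from h import *
import pickle
goto((.6108,.1692,.22,-.032))
K=imaging.get_calibration('wrist'); p,d=imaging.snapshot('wrist'); save('w18',p); pickle.dump(K,open('/tmp/w18.pkl','wb'))
for c in ('scene','side'):
    p,d=imaging.snapshot(c); save(c+'18',p)
E
```

```text
clock: 37.85
ee_pos: [0.5396, 0.0918, 0.2668]
eef_rot: [0.718, 0.696, 0.001, 0.001]
ft_force: [0.0, -0.4, -0.8]
opening: 0.0448
clock: 38.48
ee_pos: [0.5346, -0.0466, 0.3263]
eef_rot: [0.718, 0.696, 0.002, 0.0]
ft_force: [-0.5, 1.0, 0.1]
opening: 0.0596
t 38.48 at [ 0.5346 -0.0466  0.3263] psi 1.541 open 0.0596 F [-0.5  1.   0.1] q7 -0.22
(0.6108, 0.1692, 0.22, -0.032) delta [21.78, 6.94, 10.7] ang [0.001, -0.004, 1.573]
```

View pics/w18.png

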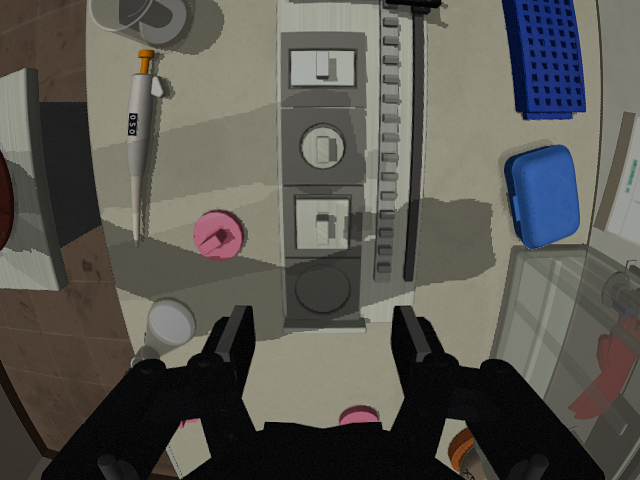

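View pics/side18.png

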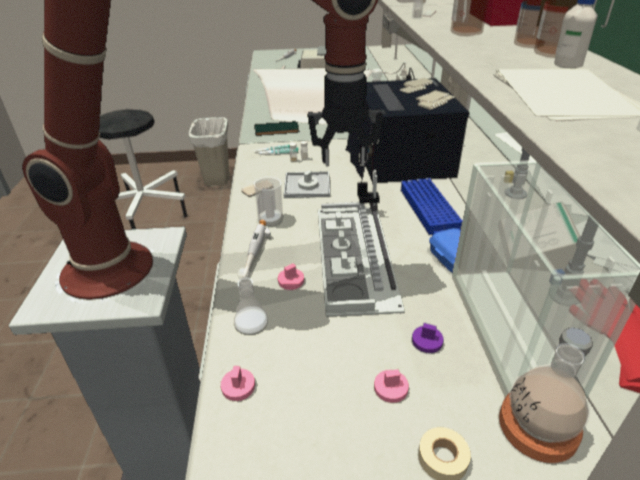

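View pics/scene18.png

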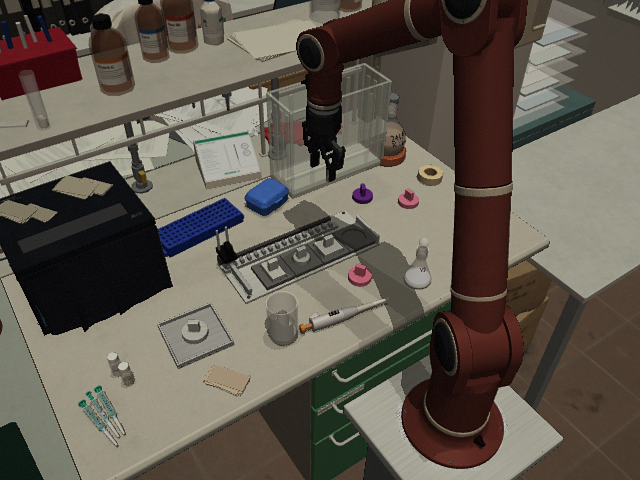

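```bash
python3 -m handwheel '[{"angular":[0,0,0.18],"delta_pos":[2.5,0.8,0],"claw":6},{"angular":[0,0,0.36],"delta_pos":[5,1.6,0],"claw":6},{"angular":[0,0,0.54],"delta_pos":[8,2.5,1],"claw":6},{"angular":[0,0,0.72],"delta_pos":[11,3.5,2],"claw":6},{"angular":[0,0,0.9],"delta_pos":[14,4.5,3],"claw":6},{"angular":[0,0,1.08],"delta_pos":[17,5.4,4],"claw":6},{"angular":[0,0,1.26],"delta_pos":[20,6.4,6],"claw":6},{"angular":[0,0,1.44],"delta_pos":[21.8,6.9,8],"claw":6}]'
python3 -m handwheel '[{"angular":[0,0,0.13],"delta_pos":[0,0,1],"claw":6},{"angular":[0,0,0.13],"delta_pos":[0,0,2],"claw":6},{"angular":[0,0,0.13],"delta_pos":[0,0,2],"claw":6}]'
python3 - <<'E'
from h import *
goto((.6108,.1695,.142,-.032))
p,d=imaging.snapshot('wrist'); save('w19',p)
E
```

```text
clock: 39.62
ee_pos: [0.6097, 0.1739, 0.2459]
eef_rot: [0.999, 0.051, 0.001, -0.002]
ft_force: [0.2, 0.6, -0.4]
opening: 0.06
clock: 40.0
ee_pos: [0.6091, 0.1741, 0.2249]
eef_rot: [1.0, -0.013, 0.0, -0.001]
ft_force: [-0.4, -0.5, 0.1]
opening: 0.0601
t 40.0 at [0.6091 0.1741 0.2249] psi -0.026 open 0.0601 F [-0.4 -0.5  0.1] q7 -1.95
(0.6108, 0.1695, 0.142, -0.032) delta [0.18, 0.48, 8.29] ang [-0.002, -0.0, 0.006]
```

View pics/w19.png

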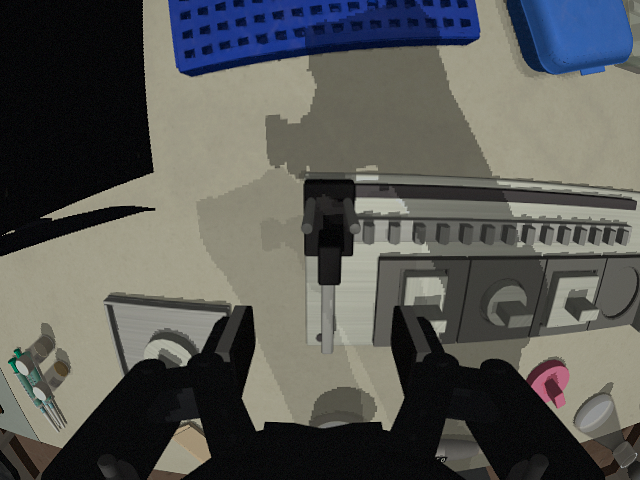

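```bash
python3 -m handwheel '[{"angular":[0,0,0.006],"delta_pos":[0.18,0.45,2],"claw":6},{"angular":[0,0,0.006],"delta_pos":[0.18,0.45,5],"claw":6},{"angular":[0,0,0.006],"delta_pos":[0.18,0.45,7.5],"claw":6},{"angular":[0,0,0.006],"delta_pos":[0.18,0.45,8.3],"claw":6},{"angular":[0,0,0.006],"delta_pos":[0.18,0.45,8.3],"claw":6},{"angular":[0,0,0.006],"delta_pos":[0.18,0.45,8.3],"claw":5}]' 60
python3 -m handwheel '[{"angular":[0,0,0],"delta_pos":[0,0,0],"claw":3},{"angular":[0,0,0],"delta_pos":[0,0,0],"claw":2},{"angular":[0,0,0],"delta_pos":[0,0,0],"claw":1},{"angular":[0,0,0],"delta_pos":[0,0,0],"claw":1},{"angular":[0,0,0],"delta_pos":[0,0,0],"claw":1},{"angular":[0,0,0],"delta_pos":[0,0,0],"claw":1}]' 60
python3 -m handwheel '[{"angular":[0,0,0],"delta_pos":[0,0,-1],"claw":1},{"angular":[0,0,0],"delta_pos":[0,0,-2],"claw":1},{"angular":[0,0,0],"delta_pos":[0,0,-2.7],"claw":1},{"angular":[0,0,0],"delta_pos":[0,0,-2.7],"claw":1}]' 60
python3 - <<'E'
from h import *
goto((.6096,.1295,.1665,-.032),(.6096,.1295,.141,-.032))
E
```

```text
clock: 40.8
ee_pos: [0.6124, 0.1696, 0.1441]
eef_rot: [1.0, -0.017, 0.002, -0.002]
ft_force: [0.3, 0.1, 0.3]
opening: 0.0496
clock: 41.55
ee_pos: [0.6126, 0.1698, 0.1449]
eef_rot: [1.0, -0.017, 0.003, -0.002]
ft_force: [-1.7, 0.4, 5.5]
opening: 0.0123
clock: 42.05
ee_pos: [0.6125, 0.1697, 0.1724]
eef_rot: [1.0, -0.017, 0.003, -0.002]
ft_force: [0.4, -1.1, -2.5]
opening: 0.0127
t 42.05 at [0.6125 0.1697 0.1724] psi -0.033 open 0.0127 F [ 0.4 -1.1 -2.5] q7 -1.95
(0.6096, 0.1295, 0.1665, -0.032) delta [-0.16, 4.03, 0.58] ang [-0.004, -0.006, -0.001]
(0.6096, 0.1295, 0.141, -0.032) delta [-0.18, 4.04, 3.13] ang [-0.004, -0.006, -0.001]
```

```bash
python3 -m handwheel '[{"angular":[0,0,0],"delta_pos":[0,1.5,0],"claw":1},{"angular":[0,0,0],"delta_pos":[0,3,0],"claw":1},{"angular":[0,0,0],"delta_pos":[0,4,0],"claw":1},{"angular":[0,0,0],"delta_pos":[0,4,0],"claw":1},{"angular":[0,0,0],"delta_pos":[0,4,0],"claw":1}]' 60
python3 - <<'E'
from h import *
goto((.6111,.1297,.1724,-.032),(.6111,.1297,.145,-.032))
E
```

```text
clock: 42.68
ee_pos: [0.6112, 0.1299, 0.1723]
eef_rot: [1.0, -0.017, 0.003, -0.002]
ft_force: [2.1, 0.2, -1.5]
opening: 0.0125
t 42.67 at [0.6112 0.1299 0.1723] psi -0.033 open 0.0125 F [ 2.1  0.2 -1.5] q7 -1.9
(0.6111, 0.1297, 0.1724, -0.032) delta [-0.01, 0.02, -0.01] ang [-0.005, -0.006, -0.001]
(0.6111, 0.1297, 0.145, -0.032) delta [-0.03, 0.04, 2.73] ang [-0.005, -0.006, -0.001]
```

```bash
python3 -m handwheel '[{"angular":[0,0,0],"delta_pos":[0,0,1],"claw":1},{"angular":[0,0,0],"delta_pos":[0,0,2],"claw":1},{"angular":[0,0,0],"delta_pos":[0,0,2.65],"claw":1},{"angular":[0,0,0],"delta_pos":[0,0,2.7],"claw":1},{"angular":[0,0,0],"delta_pos":[0,0,2.7],"claw":1}]' 60
python3 -m handwheel '[{"angular":[0,0,0],"delta_pos":[0,0,0],"claw":3},{"angular":[0,0,0],"delta_pos":[0,0,0],"claw":6},{"angular":[0,0,0],"delta_pos":[0,0,0],"claw":6},{"angular":[0,0,0],"delta_pos":[0,0,0],"claw":6},{"angular":[0,0,0],"delta_pos":[0,0,-3],"claw":6},{"angular":[0,0,0],"delta_pos":[0,0,-8],"claw":6},{"angular":[0,0,0],"delta_pos":[0,0,-12],"claw":6},{"angular":[0,0,0],"delta_pos":[0,0,-16],"claw":6}]' 60
python3 -m handwheel '[{"angular":[0,0,0],"delta_pos":[0,6,-2],"claw":6},{"angular":[0,0,0],"delta_pos":[-2,12,-4],"claw":6},{"angular":[0,0,0],"delta_pos":[-4,15,-4],"claw":6},{"angular":[0,0,0],"delta_pos":[-4,15,-4],"claw":6},{"angular":[0,0,0],"delta_pos":[-4,15,-4],"claw":6}]'
python3 - <<'E'
from look import *
goto()
K=imaging.get_calibration('wrist'); p,d=imaging.snapshot('wrist'); save('w20',p); pickle.dump(K,open('/tmp/w20.pkl','wb'))
for c in ('scene','side'):
    p,d=imaging.snapshot(c); save(c+'20',p)
p=cv2.imread('pics/side20.png')[170:330,270:430]; cv2.imwrite('pics/side20a.png',cv2.resize(p,None,fx=3.7,fy=3.7,interpolation=2))
p=cv2.imread('pics/scene20.png')[200:380,150:390]; cv2.imwrite('pics/scene20a.png',cv2.resize(p,None,fx=3.3,fy=3.3,interpolation=2))
for z in (.094,.104): print(proj('side',(.6083,.1287,z)),proj('scene',(.6083,.1287,z)))
E
```

```text
clock: 43.3
ee_pos: [0.6114, 0.1302, 0.145]
eef_rot: [1.0, -0.017, 0.003, -0.002]
ft_force: [0.9, -0.5, -0.2]
opening: 0.0129
clock: 44.3
ee_pos: [0.6102, 0.1294, 0.3065]
eef_rot: [1.0, -0.017, 0.003, -0.003]
ft_force: [0.6, -0.0, 0.4]
opening: 0.0597
clock: 44.92
ee_pos: [0.5651, -0.0184, 0.3456]
eef_rot: [1.0, -0.016, 0.003, -0.003]
ft_force: [0.4, -0.3, 1.3]
opening: 0.0599
t 44.92 at [ 0.5651 -0.0184  0.3456] psi -0.032 open 0.0599 F [ 0.4 -0.3  1.3] q7 -1.63
[364.37807939 190.41668323] [242.96145957 236.49780928]
[364.52728509 186.8588664 ] [242.66038822 233.40496014]
```

View pics/w20.png

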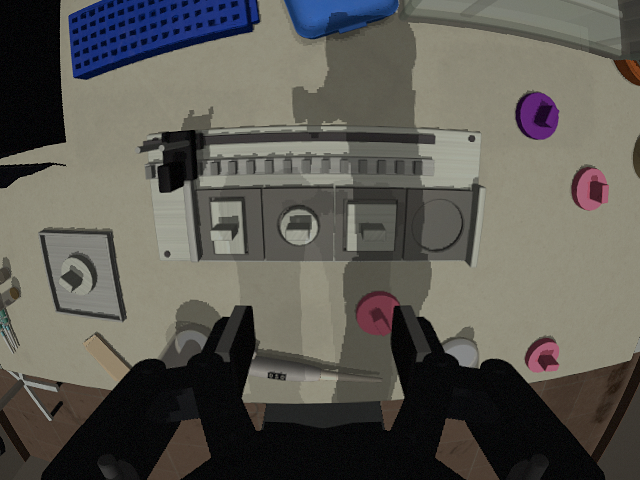

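View pics/side20a.png

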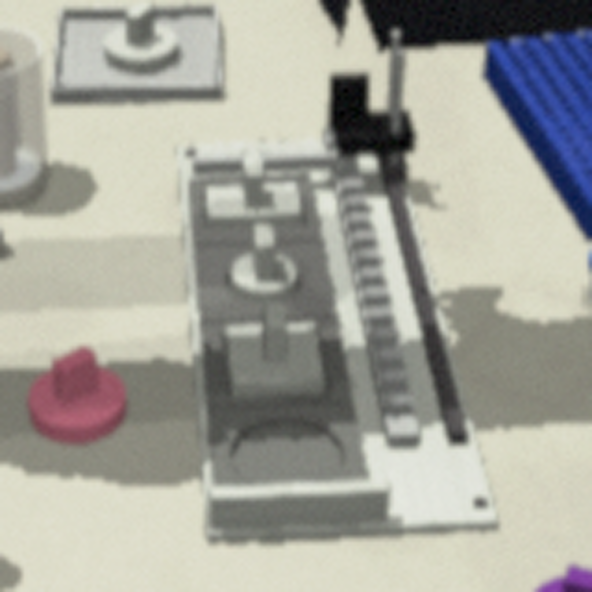

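View pics/scene20a.png

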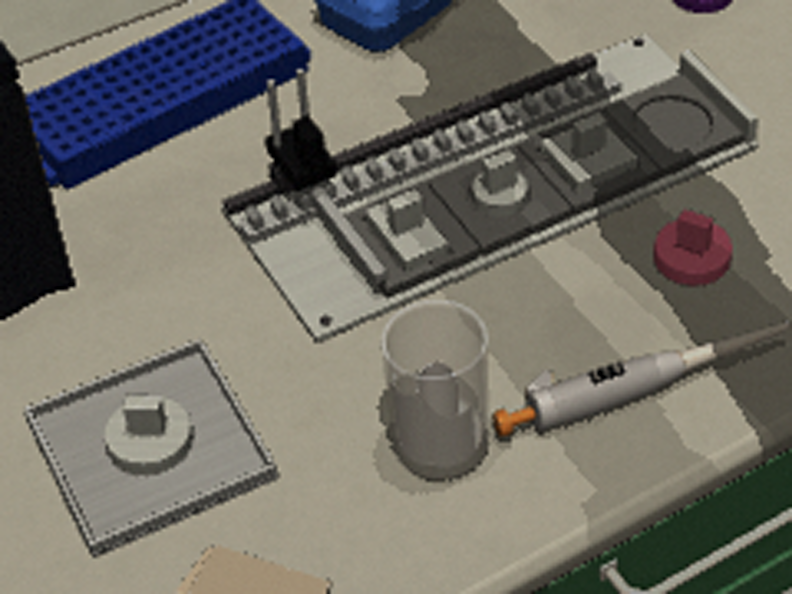

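Run:
```python
from h import *
import pickle
K={'side':imaging.get_calibration('side'),'w':pickle.load(open('/tmp/w20.pkl','rb'))}
x,y,t=np.load('bed.npy')+[-.0007,.0006,0]; c,s=np.cos(t),np.sin(t)
W=lambda a,b,z:(x+(c*a-s*b)/1e3,y+(s*a+c*b)/1e3,z)
sq=[(1,1),(1,-1),(-1,-1),(-1,1)]
def ov(img,cam,K,u0,v0,w,h,S,n):
    im=cv2.resize(cv2.imread(img)[v0:v0+h,u0:u0+w],None,fx=S,fy=S,interpolation=2)
    for cy,hx,hy in [(95,31,18),(-65,27,27)]:
        for z,col in [(.026,(0,255,0)),(.032,(0,0,255))]:
            cv2.polylines(im,[np.int32([(proj(cam,W(-12+i*hx,cy+j*hy,z),K)-[u0,v0]+.5)*S for i,j in sq])],True,col,1)
    cv2.polylines(im,[np.int32([(proj(cam,W(-12+a,135+b,.034),K)-[u0,v0]+.5)*S for a,b in [(-40,-5),(-40,5),(50,5),(50,-5)]])],True,(255,255,0),1)
    cv2.imwrite('pics/'+n+'.png',im)
ov('pics/side20.png','side',K['side'],310,205,90,80,8,'ov1'); ov('pics/w20.png','wrist',K['w'],140,120,280,160,2.8,'ov2')
```

```text
(no output)
```

View pics/ov1.png

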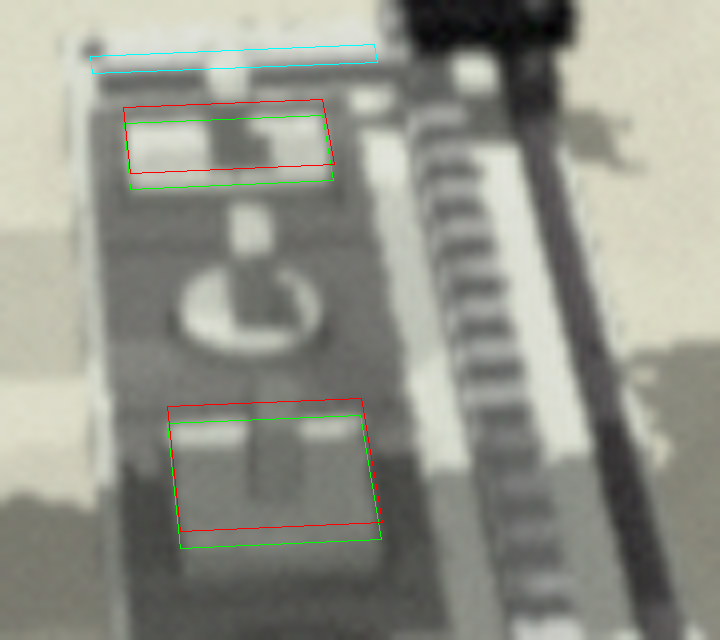

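View pics/ov2.png

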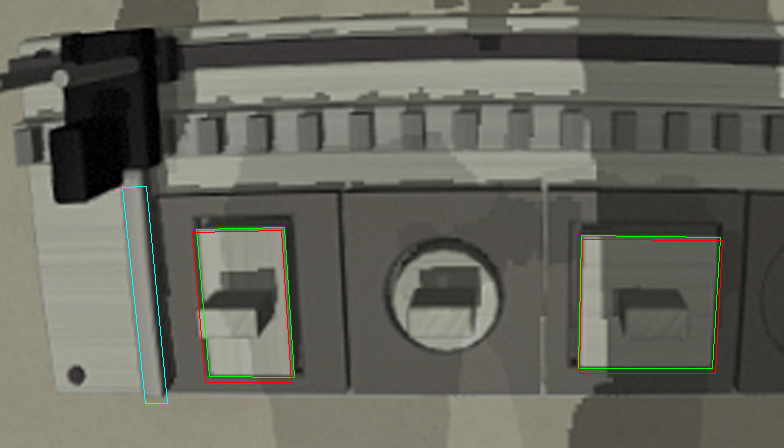

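```bash
python3 -m handwheel '[{"angular":[0,0,0],"delta_pos":[0,0,0],"claw":6},{"angular":[0,0,0],"delta_pos":[0,0,0],"claw":6},{"angular":[0,0,0],"delta_pos":[0,0,0],"claw":6},{"angular":[0,0,0],"delta_pos":[0,0,0],"claw":6}]'; python3 -c "
from bench import robot; print(robot.job_done())"
```

```text
clock: 45.58
ee_pos: [0.5654, -0.0176, 0.3451]
eef_rot: [1.0, -0.015, 0.003, -0.003]
ft_force: [-0.8, 0.6, -0.3]
opening: 0.0596
the job is handed in; nothing more can be done
None
```

The specimen bed is reloaded and the job is handed in at about 45.6 s of robot time. No verdict was reported.

- **Stop, first move:** I lifted it out of the first notch, slid it to the end notch and let it drop in.
- **Mounts:** The finished mount stands in the tray. The small round, square and oblong mounts are in the third, second and fourth pockets. I saw no waiting large round mount, so the first pocket is empty.
- **Stop, closing the row:** I lifted it again and dropped it at 0.240 m, 40 mm past the oblong mount's centre.

**Last checks:**
- **Seating:** In the last pictures the square and oblong feet match the outline drawn for a foot on the pocket floor. All three mounts went down to within 0.1 mm of the gripper height I expected for a seated mount.
- **Stop:** The arm lies on its expected line at its lowered height. The side camera put the grip about 1 pixel, roughly 3 mm, from its predicted lowered position, so that view alone does not settle the 3 mm limit.
- **Tray:** The finished mount is upright, roughly 1 cm off the tray's centre. The tray's position differed by about 15 mm between my measurements, but the mount is inside the walls.
- **Surroundings:** The beaker, flask and look-alikes were left alone, and the arm ended well clear of everything.

I saw no grip slackening, and nothing was knocked aside. The bed position I measured first was about 1 mm off in later views, and I corrected for it before placing the square and oblong mounts.

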